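# Weigh out the leaded tray weight and press it home

## Robot

A 7-joint arm with a two-finger parallel gripper is mounted at the origin on the work surface. World frame = base frame: x ahead of the robot, y to its left, z up, the work surface at z = 0. Lengths are in m, angles in rad, forces in N, time in s.
With the tool pointing down it reaches from about 0.35 to 0.9 m from the base axis. Payload 19.9 kg.
Tool frame: the origin (TCP) lies at the very end of the fingers, on their centre line; the grasp point (between the pads) lies behind it (ctrl.grip_depth is the z of the grasp point in the tool frame, in m); z points along the fingers, x is the direction in which the jaws open and shut, and the axes are right-handed (so a half turn about z gives the same grasp; the last joint's range is limited). The gripper opens to 94 mm and grips with 3 to 60 N. Pads are 16 mm wide; open, the fingers measure 119 mm over their backs; the gripper's body (75 mm by 177 mm) begins 78 mm behind the grasp point.
Start: joints at [-0.042, 0.417, -0.01, 1.614, 0.005, 1.111, -0.053], TCP at [0.625, 0, 0.205] pointing down, gripper open.
Joint ranges: [-2.81, 2.81], [-0.39, 2.02], [-1.27, 1.25], [0.06, 2.57], [-1.19, 4.33], [0.19, 2], [-2.82, 2.82]. Speed limits (rad/s): [1.89, 1.89, 2.39, 2.39, 3.01, 3.01, 3.01].

## Interface

Orientations are given as a 3x3 rotation matrix whose columns are the frame's x, y, z axes.
In Python, from plant import ctrl, read_camera, workorder gives the robot as it stands.
- The arm moves only by the tool jog_arm, never from a script. Its argument "deltas" is a list of rows, each an object of numbers: "x", "y", "z": the shift along the tool's x, y, z normalised to -1 to 1, where 1 is 0.8 m; "wx", "wy", "wz": the turn, a rotation vector about the tool's x, y, z normalised to -1 to 1, where 1 is 6 degrees; "claw": the gripper's target within -1 to 1 (shut at 1, half-way at 0, fully open at -1). A call has 1 to 12 rows; each row shifts and turns the commanded pose from where the row before left it, along the tool's axes as they then stand; what a row does not reach is not made up. A row lasts 1/10 s, in which the tool goes at most 50 mm and 8.59 degrees, less where a joint would pass 70% of its speed; a pose out of reach is approached as far as the arm can. A call with a number of a shift or a turn outside -1 to 1 is refused whole. A call with a gripper value outside its range is refused whole. The fingers move at their own pace and stop on an object; "grip_force" is the grip in N (left out, the last holds). Time passes only in rows, so rows that do not move let the fingers close. It gives the time, the measured TCP pose, the force and the opening at its end, in the units of the state.
- ctrl.get_obs(): the state, without advancing time (a new reading comes with each control period).
- read_camera(name): name is "scene" or "side" or "wrist"; returns a dict with "color" (384x512x3 uint8, red, green, blue), "z_map" (384x512 float32, m along the optical axis (not along the pixel's ray), 0 where there is no reading), "intrinsics" (3x3 intrinsics, pixels), "rvec" (rotation vector, rad) and "tvec" (3), from world to camera coordinates, as OpenCV has them; the wrist camera has in their place "hand_eye" (4x4, takes a point from camera to tool coordinates, whose origin is the TCP and whose axes are the tool frame's). Camera axes: x right, y down, z forward; pixel columns grow to the right and rows downward; lengths in m; the calibration is good to about 2 mm. The wrist camera is an equidistant fisheye: a pixel r from the principal point sees the ray r / f radians off the axis. A picture is of the moment at which its call begins: read the wrist's pose just before it.
- workorder.sign_off(): hands the job in, once; it reports no verdict.
The state is a dict: "time_s": time; "joint_pos": joint angles; "joint_vel": joint speeds; "tau": joint torques, N m; "position": TCP position; "tool_rot": TCP orientation; "contact_force": force on the tool from outside, world axes, zero at the start; "wrist_torque": the same for the moment, N m; "gripper_width": finger opening in m.
Only numpy, scipy, OpenCV 4.12 (cv2) and the standard library are available. Lean on these libraries where they do the work, as an engineer would, in place of code of your own. Each camera call takes 0.05 s, during which the arm holds its last target.

## Task

Two look-alike steel tray weights stand on the shelf; only one has a lead core. Set them gently one on each pan of the pivot balance and let go, see which side drops, then take that one and press it upright into the sprung pocket of the tray hold-down until it is fully home against the stop, pressing firmly (15 to 20 N) but never with more than 35 N. Leave the lighter one standing on its pan and do not disturb the other things on the shelf.

Things in the scene. Friction and masses are not known exactly. Their poses are not given: they have to be found in the camera images.
- weight_a: One of two look-alike loose steel tray weights: an upright round body 40 mm in diameter and 34 mm high with a round grip knob 22 mm in diameter and 26 mm high on top (60 mm in all). About 100 g if hollow, about 220 g if it has the lead core; which of the two is leaded changes from start to start. Origin: centre of the underside, z up along the knob. The foot is bevelled to 34 mm over its lowest 4 mm.
- weight_b: The other tray weight, the same in every outward way (see weight_a).
- balance: Pivot balance screwed to the shelf: steel base plate 90 x 150 x 8 mm with two cheeks 62 mm high that carry an aluminium beam along the balance's y axis, pivoting about the balance's x axis, 50 mm above the shelf. A round pan (inside diameter 56 mm, rim 4 mm above its floor) sits at each end, 120 mm from the pivot. Origin: centre of the base plate's underside.
- beam (a joint): Angle of the balance beam (rad), 0 level, stops at -0.1 and +0.1; the pivot is damped, so it moves slowly (up to about 1 s). Positive: the +y arm (left pan) is up and the -y arm (right pan) is down; negative: the left pan is down. The pans, and a weight standing on one, lean with the beam.
- pan_left (a point): Centre of the floor of the pan on the balance's +y arm; 52 mm above the shelf when level. Moves and leans with the beam.
- pan_right (a point): Centre of the floor of the pan on the balance's -y arm; 52 mm above the shelf when level. Moves and leans with the beam.
- pocket: Pocket of the tray hold-down: grey block 84 x 84 mm, 44 mm high, fixed to the shelf, with an open square well 44 x 44 mm centred in its top. Two sprung round steel bars along the pocket's y (on its -x and +x sides, 8 mm below the rim) leave 37 mm between them and spread for a 40 mm weight: pushing in takes 5 to 12 N, so it does not sink by itself. Origin: centre of the underside; z up.
- pocket_mouth (a point): Centre of the pocket's mouth, level with its rim, 44 mm above the shelf. Inside the well a flat rubber-faced stop is set anew each time, its top anywhere from 18 to 30 mm below this point; it is not measured and must be found by feel: when the weight meets it, the force rises steeply (about 25 N per mm) above the drag of the bars.
- jar: Lidded ceramic jar, 72 mm in diameter, 96 mm high, standing loose. Origin: centre of the underside. To be left alone.
- torch: Yellow torch lying on the shelf, 165 mm long, 44 mm high. Origin: on the shelf near its middle. To be left alone.
- trowel: Steel trowel with wooden handle lying on the shelf, 305 mm long. Origin: at its middle. To be left alone.
- scoop: Aluminium scoop lying on the shelf, 195 mm long, 32 mm high. Origin: near its middle. To be left alone.
- clay_pot: Small terracotta pot, 80 mm in diameter, 75 mm high. Origin: centre of the underside. To be left alone.
- dibber: Wooden dibber lying on the shelf, 160 mm long, 24 mm thick. Origin: on the shelf near its middle. To be left alone.
- hone: Small grey sharpening stone, 50 x 24 x 18 mm. Origin: centre of the underside. To be left alone.
Not all that is in view belongs to the job. What is shaped like the pocket but orange is not meant.

How it is judged:
By the outcome, as a careful person would: the job done as asked, in the order asked, and still so for the second after the job is handed in, with the robot touching nothing.
It also fails if it takes over 72 s, if anything falls off the work surface, if the arm or the gripper's body presses on something with over 40 N, if the wrist force passes 120 N, or if a joint passes its speed limit or range.

## Working session

There is one attempt and no reset: what is moved stays moved. The work goes in short steps, Python scripts to look and compute and a tool call to move; the robot and the scene stay as the last step left them, time stands still between calls to the robot, and variables do not carry over. Pictures are saved under pics/ and viewed, and the job is handed in when it is done.

Besides the shell and the picture viewer there is one more tool, called after "Emit:" by a JSON object that holds its "name" and its "arguments". jog_arm: Moves the arm, as the interface text tells. Scaled input: -1 to 1 covers 0.8 m each way for a shift and 6 degrees each way for a turn. Its arguments: {"type":"object","properties":{"deltas":{"type":"array","items":{"type":"object","properties":{"x":{"type":"number","minimum":-1,"maximum":1},"y":{"type":"number","minimum":-1,"maximum":1},"z":{"type":"number","minimum":-1,"maximum":1},"wx":{"type":"number","minimum":-1,"maximum":1},"wy":{"type":"number","minimum":-1,"maximum":1},"wz":{"type":"number","minimum":-1,"maximum":1},"claw":{"type":"number"}}}},"grip_force":{"type":"number"}},"required":["deltas"]}

```bash
ls; mkdir -p pics
cat > h.py <<'E'
import numpy as np, cv2
from plant import ctrl, read_camera, workorder
def snap(n,f):
    o=ctrl.get_obs(); d=read_camera(n); cv2.imwrite(f'pics/{f}.png',cv2.cvtColor(d['color'],cv2.COLOR_RGB2BGR)); np.savez(f'pics/{f}.npz',pos=o['position'],rot=o['tool_rot'],**d); return d
def cloud(d):
    """world points for scene/side (H,W,3)"""
    z=np.array(d['z_map'],float);K=d['intrinsics'];v,u=np.mgrid[:z.shape[0],:z.shape[1]]
    P=np.stack([(u-K[0,2])/K[0,0]*z,(v-K[1,2])/K[1,1]*z,z],-1)
    R,_=cv2.Rodrigues(np.array(d['rvec'],float)); W=(P-np.array(d['tvec']).ravel())@R
    W[z<=0]=np.nan; return W
def load(f): return dict(np.load(f'pics/{f}.npz'))
def st():
    o=ctrl.get_obs(); print(o['time_s'],np.round(o['position'],4),np.round(o['contact_force'],2),round(float(o['gripper_width']),4)); return o
E
python3 - <<'E'
from h import *
for n in ['scene','side','wrist']:
    d=snap(n,n+'0'); print(n,d['intrinsics'])
o=st();print(o['tool_rot'],ctrl.grip_depth,d['hand_eye'])
E
```

```text
pics
scene [[397.1225482    0.         253.03317598]
 [  0.         397.1225482  185.94261661]
 [  0.           0.           1.        ]]
side [[424.43188994   0.         261.80124686]
 [  0.         424.43188994 192.86711674]
 [  0.           0.           1.        ]]
wrist [[297.31863964   0.         257.081277  ]
 [  0.         297.31863964 194.47681198]
 [  0.           0.           1.        ]]
0.15 [ 0.6247 -0.      0.205 ] [-0.21 -0.17  0.61] 0.0943
[[ 9.99999568e-01 -1.54136966e-05 -9.29352155e-04]
 [-1.54855765e-05 -9.99999997e-01 -7.73369209e-05]
 [-9.29350960e-04  7.73512790e-05 -9.99999565e-01]] -0.0188 [[ 9.99999897e-01  4.48213452e-04 -6.55508728e-05  1.73095889e-04]
 [-4.13284500e-04  9.62002541e-01  2.73040181e-01 -7.82077447e-02]
 [ 1.85440388e-04 -2.73040125e-01  9.62002628e-01 -1.77968187e-01]
 [ 0.00000000e+00  0.00000000e+00  0.00000000e+00  1.00000000e+00]]
```

View pics/scene0.png

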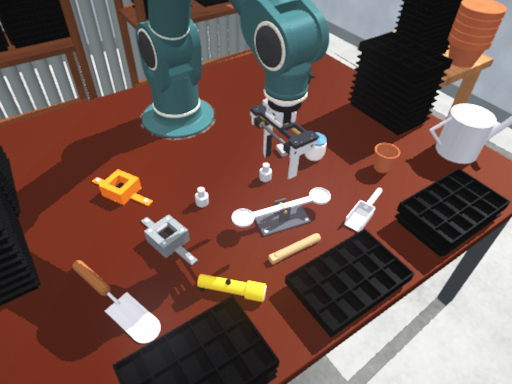

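View pics/side0.png

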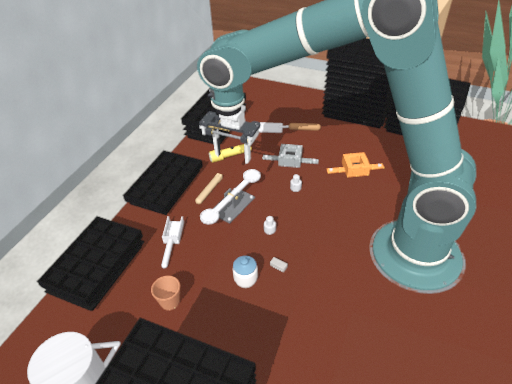

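View pics/wrist0.png

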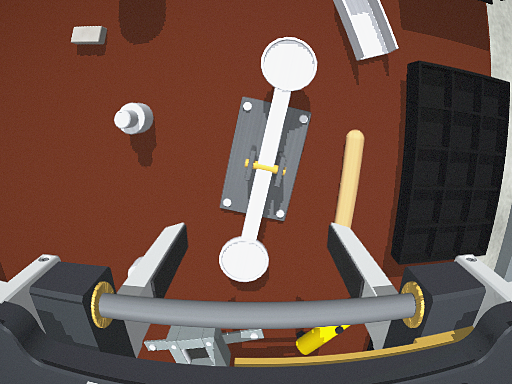

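The scene image shows two upright white or steel weights at (202,197) and (265,172). The balance pans are at (243,217) and (319,195), the grey pocket is at (167,235), and the orange decoy is at (121,186). The jar at (316,147) could pass for a weight, but it has a blue lid and is larger. Next I'll measure these from both fixed cameras.

Run:
```python
from h import *
S=load('scene0');D=load('side0')
W1=cloud(S);W2=cloud(D)
for n,W,pts in [('scene',W1,dict(w1=(202,197),w2=(265,172),panA=(243,217),panB=(319,195),pocket=(167,235),orange=(121,186),jar=(316,147))),('side',W2,dict(w1=(296,184),w2=(270,226),panA=(252,176),panB=(210,216),pocket=(290,155),orange=(356,165),jar=(245,270)))]:
    for k,(u,v) in pts.items(): print(n,k,np.round(W[v,u],3))
# orthographic top view, 1px=1mm : x .35...0.9 (down=+x?), show y left
s=1.25
H=np.zeros((int(.55*1000*s),int(.64*1000*s)));C=np.zeros(H.shape+(3,),np.uint8)
for d,W in((D,W2),(S,W1)):
    ok=np.isfinite(W[...,0])&(W[...,2]<.12)
    P=W[ok];c=d['color'][ok]
    o=np.argsort(P[:,2]);P=P[o];c=c[o]
    r=((.9-P[:,0])*1000*s).astype(int);q=((.32-P[:,1])*1000*s).astype(int)
    k=(r>=0)&(r<H.shape[0]-2)&(q>=0)&(q<H.shape[1]-2)
    for a in(0,1):
        for b in(0,1):C[r[k]+a,q[k]+b]=c[k]
cv2.imwrite('pics/ortho.png',C[:,:,::-1])
a=cv2.resize(S['color'][130:290,80:350],None,fx=2.9,fy=2.9,interpolation=cv2.INTER_CUBIC);cv2.imwrite('pics/crop.png',a[:,:,::-1])
```

```text
scene w1 [ 0.462 -0.149  0.036]
scene w2 [0.476 0.07  0.038]
scene panA [ 0.607 -0.099  0.053]
scene panB [0.656 0.135 0.051]
scene pocket [ 0.528 -0.294  0.026]
scene orange [ 0.265 -0.326  0.014]
scene jar [0.49  0.264 0.064]
side w1 [ 0.447 -0.13   0.035]
side w2 [0.459 0.095 0.041]
side panA [ 0.602 -0.092  0.055]
side panB [0.655 0.136 0.054]
side pocket [ 0.518 -0.268  0.043]
side orange [ 0.269 -0.301  0.042]
side jar [0.451 0.309 0.082]
```

View pics/crop.png

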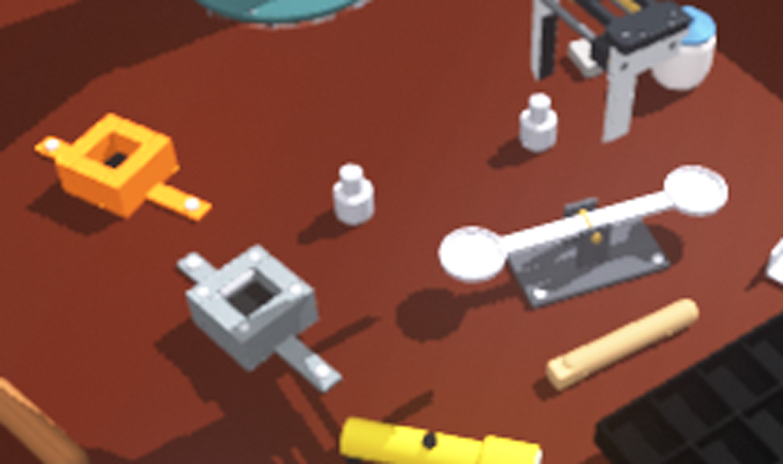

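View pics/ortho.png

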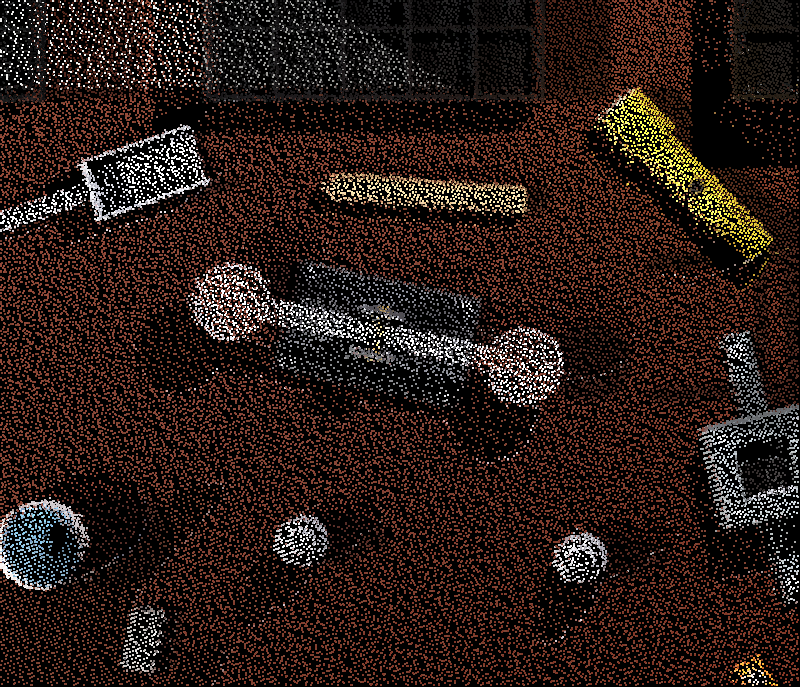

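The crop confirms two identical weights at crop pixels (353,195) and (538,122). The grey pocket is at (250,300) and the orange decoy is at (115,165). The beam sits about level. Next I'll fit the geometry.

```bash
cat > fit.py <<'E'
from h import *
from scipy.optimize import least_squares
def pts(Ws,c,r,z0,z1):
    out=[]
    for W in Ws:
        P=W.reshape(-1,3);P=P[np.isfinite(P[:,0])]
        k=(np.hypot(P[:,0]-c[0],P[:,1]-c[1])<r)&(P[:,2]>z0)&(P[:,2]<z1)
        out.append(P[k])
    return out
def circ(P,c,R):
    f=lambda p:np.hypot(P[:,0]-p[0],P[:,1]-p[1])-R
    s=least_squares(f,c,loss='soft_l1',f_scale=.001);return s.x,np.sqrt(np.median(s.fun**2))
E
python3 - <<'E'
from fit import *
Ws=[cloud(load('scene0')),cloud(load('side0'))]
for n,c in(('wR',(.455,-.143)),('wL',(.468,.08))):
    for nm,A in zip(('scene','side'),pts(Ws,c,.035,.006,.08)):
        B=A[(A[:,2]>.008)&(A[:,2]<.030)];K=A[(A[:,2]>.039)&(A[:,2]<.057)]
        T=A[A[:,2]>.0575]
        print(n,nm,len(B),circ(B,c,.02),len(K),circ(K,c,.011),A[:,2].max(), 'top',T.mean(0),len(T))
for n,c in(('panR',(.608,-.098)),('panL',(.658,.135))):
    for nm,A in zip(('scene','side'),pts(Ws,c,.045,.040,.07)):
        q=[]
        print(n,nm,len(A),cv2.minEnclosingCircle((A[:,:2]*1000).astype(np.float32)),A[:,2].min(),A[:,2].max(),np.median(A[:,2]))
for nm,A in zip(('scene','side'),pts(Ws,(.53,-.285),.075,.0415,.047)):
    r=cv2.minAreaRect((A[:,:2]*1000).astype(np.float32));print('pocket',nm,len(A),r,A[:,2].mean())
# all combined
A=np.vstack(pts(Ws,(.53,-.285),.075,.0415,.047));print(cv2.minAreaRect((A[:,:2]*1000).astype(np.float32)))
E
```

```text
wR scene 65 (array([ 0.45154752, -0.14413588]), np.float64(0.0009763739014147267)) 35 (array([ 0.45190125, -0.14421768]), np.float64(0.0008590809168690962)) 0.06340899618260218 top [ 0.45485655 -0.14571013  0.06108328] 33
wR side 48 (array([ 0.45441048, -0.1447676 ]), np.float64(0.0012131728637404205)) 23 (array([ 0.45327562, -0.1443073 ]), np.float64(0.0019251636907541732)) 0.06205398936596818 top [ 0.45384442 -0.14331211  0.05986798] 18
wL scene 62 (array([0.46569328, 0.07926517]), np.float64(0.0009426852817184741)) 28 (array([0.46638627, 0.07893116]), np.float64(0.0009020110776588616)) 0.06423095898753281 top [0.46758278 0.07810106 0.06048826] 30
wL side 58 (array([0.46875766, 0.07882574]), np.float64(0.0008139698769606363)) 23 (array([0.46863337, 0.07852682]), np.float64(0.0009920151900415924)) 0.06640257352925542 top [0.46764655 0.08068922 0.06074868] 31
panR scene 367 ((609.48974609375, -91.68379211425781), 38.514190673828125) 0.046359873803814004 0.060852653208128056 0.05408845964190563
panR side 186 ((607.5816040039062, -92.64360809326172), 37.69895553588867) 0.04656192217471242 0.061222002651636805 0.05392236088437859
panL scene 311 ((657.9628295898438, 128.09962463378906), 38.01507568359375) 0.04696810350659018 0.06132589654475881 0.05399206661295535
panL side 246 ((656.2174072265625, 130.15919494628906), 39.58540344238281) 0.04759353425608529 0.06090960584368719 0.05358554062873922
pocket scene 544 ((527.0293579101562, -292.84429931640625), (88.5605239868164, 85.48005676269531), 13.781517028808594) 0.04465764082796769
pocket side 166 ((527.606201171875, -290.5735778808594), (83.99011993408203, 89.58516693115234), 13.093459129333496) 0.04431294575287317
((526.6461791992188, -291.1566467285156), (88.29727172851562, 89.6309814453125), 14.817626953125)
```

Run:
```python
from fit import *
S,D=load('scene0'),load('side0')
Ws=[cloud(S),cloud(D)]
u=np.array([.211,.977])
for nm,W in(('scene',Ws[0]),('side',Ws[1])):
  cs=[]
  for n,c,sg in(('panR',(.607,-.097),1),('panL',(.657,.135),-1)):
    A=pts([W],c,.045,.042,.07)[0][:,:2]
    # angle-bin outer boundary, skipping beam side
    c=np.array(c)
    for it in range(6):
        d=A-c;r=np.linalg.norm(d,axis=1);k=(d@u*sg/np.maximum(r,1e-9))<.8
        an=np.arctan2(d[:,1],d[:,0]);b=((an+np.pi)/(2*np.pi)*24).astype(int)
        E=[A[k&(b==i)][np.argmax(r[k&(b==i)])] for i in range(24) if (k&(b==i)).sum()>2]
        E=np.array(E);f=lambda p:np.hypot(E[:,0]-p[0],E[:,1]-p[1])-p[2]
        s=least_squares(f,[*c,.03],loss='soft_l1',f_scale=.001);c=s.x[:2]
    print(nm,n,s.x,np.std(s.fun));cs.append(c)
  v=cs[1]-cs[0];print(np.linalg.norm(v),np.degrees(np.arctan2(v[0],v[1])))
```

```text
scene panR [ 0.60722747 -0.09930091  0.03058977] 0.0012668011470478684
scene panL [0.65900207 0.13438153 0.0306572 ] 0.0011462545280992273
0.23934931095321588 12.492625051361225
side panR [ 0.60809299 -0.09870116  0.02995205] 0.0016201855487841365
side panL [0.65997561 0.13665817 0.03130034] 0.0016033122697620623
0.2410099953313688 12.431465436889646
```

Emit:
{"name": "jog_arm", "arguments": {"deltas": [{"x": -0.0358, "y": 0.03, "claw": -0.06}, {"x": -0.0358, "y": 0.03}, {"x": -0.0358, "y": 0.03}, {"x": -0.0358, "y": 0.03}, {"x": -0.0358, "y": 0.03}, {"x": -0.0358, "y": 0.03}, {"wz": 0.69}, {"wz": 0.69}, {"wz": 0.69}, {}], "grip_force": 30}}

```text
invalid input
```

Emit:
{"name": "jog_arm", "arguments": {"deltas": [{"x": -0.0358, "y": 0.03, "z": 0, "wx": 0, "wy": 0, "wz": 0, "claw": -0.06}, {"x": -0.0358, "y": 0.03, "z": 0, "wx": 0, "wy": 0, "wz": 0, "claw": -0.06}], "grip_force": 30}}

```text
time_s: 0.35
position: [0.5668, -0.048, 0.2047]
tool_rot: [[1.0, 0.001, -0.001], [0.001, -1.0, 0.0], [-0.001, -0.0, -1.0]]
contact_force: [0.3, -0.7, 0.5]
gripper_width: 0.0813
```

Emit:
{"name": "jog_arm", "arguments": {"deltas": [{"x": -0.0358, "y": 0.03, "claw": -0.06}, {"x": -0.0358, "y": 0.03, "claw": -0.06}, {"x": -0.0358, "y": 0.03, "claw": -0.06}, {"x": -0.0358, "y": 0.03, "claw": -0.06}, {"wz": 0.69, "claw": -0.06}, {"wz": 0.69, "claw": -0.06}, {"wz": 0.69, "claw": -0.06}, {"x": 0, "claw": -0.06}]}}

```text
invalid input
```

```bash
cat > delta.py <<'E'
from h import *
import sys
# usage: delta.py X Y Z -> total tool units from current measured pose
o=st();t=np.array([float(a) for a in sys.argv[1:4]]);R=np.array(o['tool_rot'])
d=R.T@(t-o['position']);print('mm',np.round(d*1000,2),'units',np.round(d/.8,4),'rot\n',np.round(R,4))
E
python3 - <<'E'
from h import *
snap('wrist','w1'); snap('side','s1')
E
python3 delta.py .4528 -.1443 .0375
```

```text
0.45 [ 0.565  -0.0515  0.2055] [ 0.7   0.99 -0.31] 0.073
mm [-111.66   93.05  168.25] units [-0.1396  0.1163  0.2103] rot
 [[ 1.     -0.0042 -0.0011]
 [-0.0042 -1.     -0.0012]
 [-0.0011  0.0012 -1.    ]]
```

Emit:
{"name": "jog_arm", "arguments": {"deltas": [{"x": -0.0358, "y": 0.03, "z": 0, "wx": 0, "wy": 0, "wz": 0, "claw": -0.06}, {"x": -0.0358, "y": 0.03, "z": 0, "wx": 0, "wy": 0, "wz": 0, "claw": -0.06}, {"x": -0.0358, "y": 0.03, "z": 0, "wx": 0, "wy": 0, "wz": 0, "claw": -0.06}, {"x": -0.0358, "y": 0.03, "z": 0, "wx": 0, "wy": 0, "wz": 0, "claw": -0.06}, {"x": 0, "y": 0, "z": 0, "wx": 0, "wy": 0, "wz": 0.69, "claw": -0.06}, {"x": 0, "y": 0, "z": 0, "wx": 0, "wy": 0, "wz": 0.69, "claw": -0.06}, {"x": 0, "y": 0, "z": 0, "wx": 0, "wy": 0, "wz": 0.69, "claw": -0.06}, {"x": 0, "y": 0, "z": 0, "wx": 0, "wy": 0, "wz": 0, "claw": -0.06}, {"x": 0, "y": 0, "z": 0, "wx": 0, "wy": 0, "wz": 0, "claw": -0.06}]}}

```text
time_s: 1.35
position: [0.4532, -0.1438, 0.2054]
tool_rot: [[0.977, -0.213, -0.0], [-0.213, -0.977, -0.0], [-0.0, 0.0, -1.0]]
contact_force: [-0.6, 0.6, 0.2]
gripper_width: 0.0499
```

```bash
python3 - <<'E'
from h import *
snap('wrist','w1b')
E
python3 delta.py .4528 -.1443 .0375
```

```text
1.4 [ 0.4532 -0.1439  0.2054] [0.35 0.06 0.61] 0.05
mm [ -0.26   0.49 167.86] units [-0.0003  0.0006  0.2098] rot
 [[ 9.771e-01 -2.127e-01 -3.000e-04]
 [-2.127e-01 -9.771e-01 -0.000e+00]
 [-2.000e-04  1.000e-04 -1.000e+00]]
```

View pics/w1b.png

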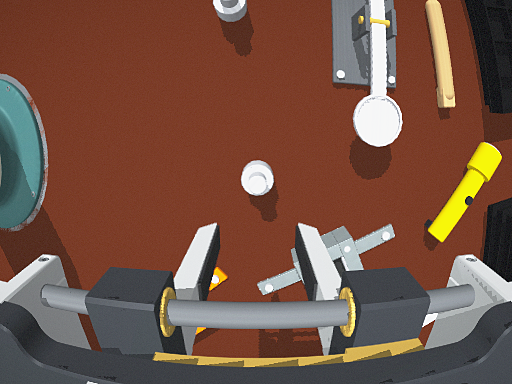

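The wrist image shows weight R at (257,178), centred between the fingers horizontally. I'll check this by projection.

```bash
cat >> h.py <<'E'
def wproj(d,p):
    K=d['intrinsics'];X=d['rot'].T@(np.array(p)-d['pos']);H=np.linalg.inv(d['hand_eye']);c=H[:3,:3]@X+H[:3,3]
    r=np.hypot(c[0],c[1]);t=np.arctan2(r,c[2]);return np.array([K[0,2]+K[0,0]*t*c[0]/r,K[1,2]+K[1,1]*t*c[1]/r])
E
python3 - <<'E'
from h import *
d=load('w1b')
for n,p in dict(wR=(.4528,-.1443,.06),wRbase=(.4528,-.1443,.034),panR=(.6077,-.099,.056),wLtop=(.4674,.0789,.06),pocket=(.527,-.2915,.044)).items(): print(n,wproj(d,p))
c=d['color'][140:215,215:300];cv2.imwrite('pics/c1.png',cv2.resize(c,None,fx=7,fy=7,interpolation=cv2.INTER_NEAREST)[:,:,::-1])
E
```

```text
wR [256.4245854  183.34230602]
wRbase [256.47589155 178.22842061]
panR [379.46802057 118.32385251]
wLtop [226.30910972 -10.41926114]
pocket [333.40097292 273.30975414]
```

View pics/c1.png

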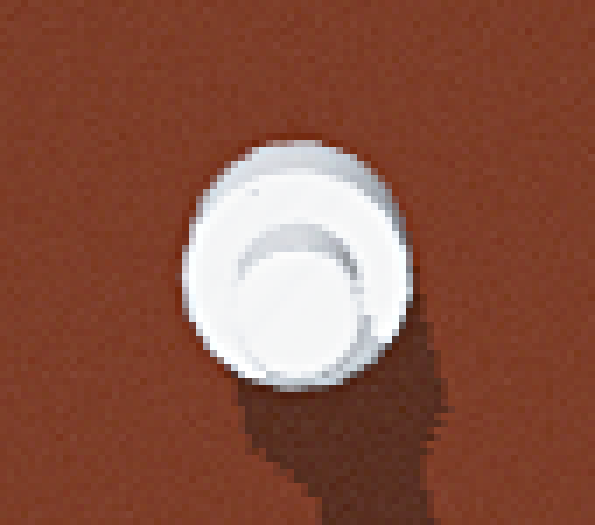

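Emit:
{"name": "jog_arm", "arguments": {"deltas": [{"x": 0.0003, "y": 0.0015, "z": 0.038, "wx": 0, "wy": 0, "wz": 0, "claw": -0.06}, {"x": 0, "y": 0, "z": 0.038, "wx": 0, "wy": 0, "wz": 0, "claw": -0.06}, {"x": 0, "y": 0, "z": 0.038, "wx": 0, "wy": 0, "wz": 0, "claw": -0.06}, {"x": 0, "y": 0, "z": 0.038, "wx": 0, "wy": 0, "wz": 0, "claw": -0.06}, {"x": 0, "y": 0, "z": 0.038, "wx": 0, "wy": 0, "wz": 0, "claw": -0.06}, {"x": 0, "y": 0, "z": 0.014, "wx": 0, "wy": 0, "wz": 0, "claw": -0.06}, {"x": 0, "y": 0, "z": 0.007, "wx": 0, "wy": 0, "wz": 0, "claw": -0.06}, {"x": 0, "y": 0, "z": 0, "wx": 0, "wy": 0, "wz": 0, "claw": -0.06}, {"x": 0, "y": 0, "z": 0, "wx": 0, "wy": 0, "wz": 0, "claw": -0.06}]}}

```text
time_s: 2.3
position: [0.4538, -0.1454, 0.0377]
tool_rot: [[0.977, -0.215, 0.001], [-0.215, -0.977, -0.0], [0.001, 0.0, -1.0]]
contact_force: [-0.3, -0.2, -0.7]
gripper_width: 0.0494
```

Emit:
{"name": "jog_arm", "arguments": {"deltas": [{"x": 0, "y": 0, "z": 0, "wx": 0, "wy": 0, "wz": 0, "claw": 0.7}, {"x": 0, "y": 0, "z": 0, "wx": 0, "wy": 0, "wz": 0, "claw": 0.7}, {"x": 0, "y": 0, "z": 0, "wx": 0, "wy": 0, "wz": 0, "claw": 0.7}, {"x": 0, "y": 0, "z": 0, "wx": 0, "wy": 0, "wz": 0, "claw": 0.7}, {"x": 0, "y": 0, "z": 0, "wx": 0, "wy": 0, "wz": 0, "claw": 0.7}, {"x": 0, "y": 0, "z": 0, "wx": 0, "wy": 0, "wz": 0, "claw": 0.7}], "grip_force": 25}}

```text
time_s: 2.9
position: [0.4532, -0.1452, 0.0368]
tool_rot: [[0.977, -0.215, 0.0], [-0.215, -0.977, -0.0], [0.0, 0.0, -1.0]]
contact_force: [-1.3, 0.2, 6.5]
gripper_width: 0.0212
```

```bash
python3 delta.py .4528 -.1443 .0375
python3 - <<'E'
from h import *
snap('wrist','w2')
E
```

```text
2.9 [ 0.4532 -0.1452  0.0368] [-1.34  0.21  6.49] 0.0212
mm [-0.59 -0.84 -0.68] units [-0.0007 -0.001  -0.0009] rot
 [[ 9.766e-01 -2.151e-01  1.000e-04]
 [-2.151e-01 -9.766e-01 -0.000e+00]
 [ 1.000e-04  0.000e+00 -1.000e+00]]
```

View pics/w2.png

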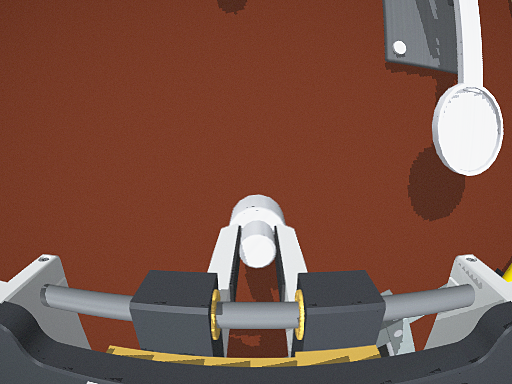

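Emit:
{"name": "jog_arm", "arguments": {"deltas": [{"x": 0, "y": 0, "z": -0.01, "wx": 0, "wy": 0, "wz": 0, "claw": 0.7}, {"x": 0, "y": 0, "z": -0.03, "wx": 0, "wy": 0, "wz": 0, "claw": 0.7}, {"x": 0, "y": 0, "z": -0.04, "wx": 0, "wy": 0, "wz": 0, "claw": 0.7}, {"x": 0, "y": 0, "z": -0.04, "wx": 0, "wy": 0, "wz": 0, "claw": 0.7}, {"x": 0, "y": 0, "z": 0, "wx": 0, "wy": 0, "wz": 0, "claw": 0.7}, {"x": 0, "y": 0, "z": 0, "wx": 0, "wy": 0, "wz": 0, "claw": 0.7}, {"x": 0, "y": 0, "z": 0, "wx": 0, "wy": 0, "wz": 0, "claw": 0.7}]}}

```text
time_s: 3.65
position: [0.4525, -0.145, 0.1318]
tool_rot: [[0.977, -0.215, -0.001], [-0.215, -0.977, 0.0], [-0.001, 0.0, -1.0]]
contact_force: [-0.6, -0.4, -2.1]
gripper_width: 0.0216
```

```bash
python3 delta.py .6077 -.099 .13
python3 - <<'E'
from h import *
print(ctrl.get_obs()['wrist_torque'])
d=snap('scene','sc2')
E
```

```text
3.65 [ 0.4525 -0.145   0.1318] [-0.56 -0.4  -2.08] 0.0216
mm [141.7  -78.31   1.62] units [ 0.1771 -0.0979  0.002 ] rot
 [[ 9.766e-01 -2.150e-01 -1.500e-03]
 [-2.150e-01 -9.766e-01  3.000e-04]
 [-1.500e-03  0.000e+00 -1.000e+00]]
[0.00270332 0.02297697 0.01708647]
```

View pics/sc2.png

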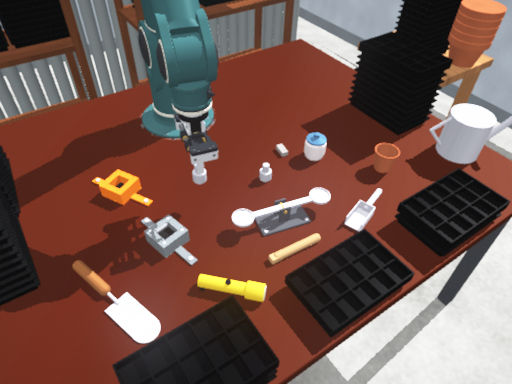

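Emit:
{"name": "jog_arm", "arguments": {"deltas": [{"x": 0.02, "y": -0.011, "z": 0, "wx": 0, "wy": 0, "wz": 0, "claw": 0.7}, {"x": 0.035, "y": -0.0195, "z": 0, "wx": 0, "wy": 0, "wz": 0, "claw": 0.7}, {"x": 0.035, "y": -0.0195, "z": 0, "wx": 0, "wy": 0, "wz": 0, "claw": 0.7}, {"x": 0.035, "y": -0.0195, "z": 0, "wx": 0, "wy": 0, "wz": 0, "claw": 0.7}, {"x": 0.032, "y": -0.0175, "z": 0, "wx": 0, "wy": 0, "wz": 0, "claw": 0.7}, {"x": 0.02, "y": -0.011, "z": 0, "wx": 0, "wy": 0, "wz": 0, "claw": 0.7}, {"x": 0, "y": 0, "z": 0.02, "wx": 0, "wy": 0, "wz": 0, "claw": 0.7}, {"x": 0, "y": 0, "z": 0.015, "wx": 0, "wy": 0, "wz": 0, "claw": 0.7}, {"x": 0, "y": 0, "z": 0, "wx": 0, "wy": 0, "wz": 0, "claw": 0.7}, {"x": 0, "y": 0, "z": 0, "wx": 0, "wy": 0, "wz": 0, "claw": 0.7}, {"x": 0, "y": 0, "z": 0, "wx": 0, "wy": 0, "wz": 0, "claw": 0.7}]}}

```text
time_s: 4.8
position: [0.6083, -0.0994, 0.1051]
tool_rot: [[0.977, -0.215, 0.0], [-0.215, -0.977, -0.0], [0.0, 0.0, -1.0]]
contact_force: [-0.6, 0.3, -1.8]
gripper_width: 0.0214
```

```bash
python3 delta.py .6077 -.099 .0888
python3 - <<'E'
from h import *
d=snap('scene','sc3')
e=snap('side','si3')
a=cv2.resize(d['color'][130:250,200:360],(520,390),interpolation=cv2.INTER_CUBIC)
b=cv2.resize(e['color'][130:250,180:300],(390,390),interpolation=cv2.INTER_CUBIC)
cv2.imwrite('pics/c3.png',cv2.resize(np.hstack([a,b]),(800,343))[:,:,::-1])
print(wproj)
E
```

```text
4.8 [ 0.6083 -0.0994  0.1051] [-0.57  0.27 -1.84] 0.0214
mm [-0.67 -0.22 16.35] units [-0.0008 -0.0003  0.0204] rot
 [[ 9.765e-01 -2.154e-01  4.000e-04]
 [-2.154e-01 -9.765e-01 -2.000e-04]
 [ 4.000e-04  1.000e-04 -1.000e+00]]
<function wproj at 0x7f9feb48c9a0>
```

View pics/c3.png

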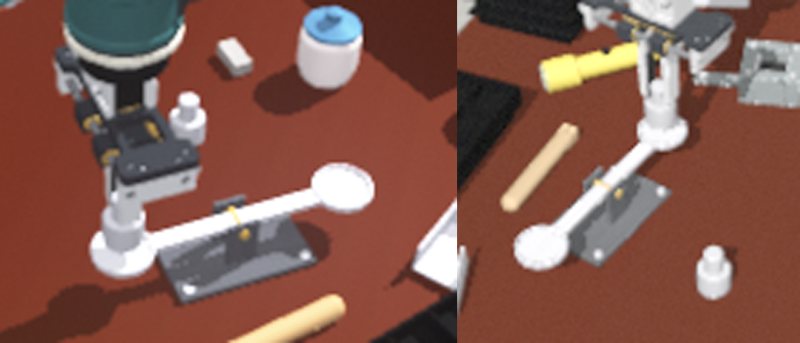

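Emit:
{"name": "jog_arm", "arguments": {"deltas": [{"x": -0.0008, "y": -0.0003, "z": 0.008, "wx": 0, "wy": 0, "wz": 0, "claw": 0.7}, {"x": 0, "y": 0, "z": 0.006, "wx": 0, "wy": 0, "wz": 0, "claw": 0.7}, {"x": 0, "y": 0, "z": 0.003, "wx": 0, "wy": 0, "wz": 0, "claw": 0.7}, {"x": 0, "y": 0, "z": 0.0015, "wx": 0, "wy": 0, "wz": 0, "claw": 0.7}, {"x": 0, "y": 0, "z": 0.001, "wx": 0, "wy": 0, "wz": 0, "claw": 0.7}, {"x": 0, "y": 0, "z": 0, "wx": 0, "wy": 0, "wz": 0, "claw": 0.7}, {"x": 0, "y": 0, "z": 0, "wx": 0, "wy": 0, "wz": 0, "claw": 0.7}]}}

```text
time_s: 5.6
position: [0.6078, -0.0988, 0.0892]
tool_rot: [[0.977, -0.215, 0.0], [-0.215, -0.977, -0.0], [0.0, 0.0, -1.0]]
contact_force: [0.5, 0.1, -1.4]
gripper_width: 0.0214
```

```bash
python3 delta.py .6077 -.099 .0888
python3 - <<'E'
from fit import *
d=snap('scene','sc4');W=cloud(d)
for n,c in(('R',(.6077,-.099)),('L',(.6595,.1355))):
    A=pts([W],c,.03,.03,.075)[0];print(n,np.median(A[:,2]),np.percentile(A[:,2],[5,95]))
a=cv2.resize(d['color'][170:250,200:340],(700,400),interpolation=cv2.INTER_CUBIC)
cv2.imwrite('pics/c4.png',a[:,:,::-1])
E
```

```text
5.6 [ 0.6078 -0.0988  0.0892] [ 0.54  0.08 -1.38] 0.0214
mm [-0.02  0.21  0.36] units [-0.      0.0003  0.0004] rot
 [[ 9.766e-01 -2.151e-01  2.000e-04]
 [-2.151e-01 -9.766e-01 -1.000e-04]
 [ 2.000e-04  0.000e+00 -1.000e+00]]
R 0.05597870118934825 [0.05034335 0.07198748]
L 0.05399224087035651 [0.05091488 0.05798212]
```

View pics/c4.png

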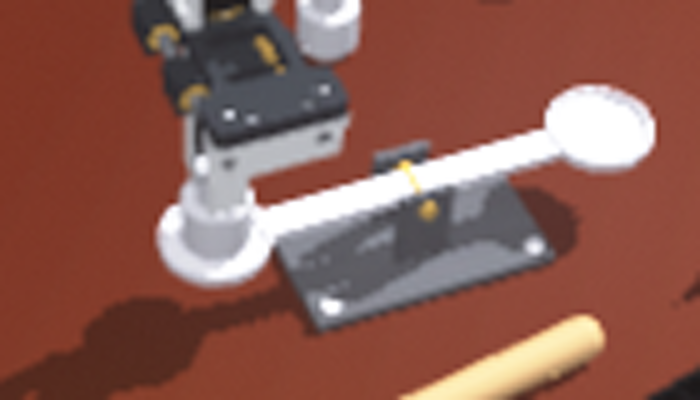

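Emit:
{"name": "jog_arm", "arguments": {"deltas": [{"x": 0, "y": 0, "z": 0.001, "wx": 0, "wy": 0, "wz": 0, "claw": 0.7}, {"x": 0, "y": 0, "z": 0.001, "wx": 0, "wy": 0, "wz": 0, "claw": 0.7}, {"x": 0, "y": 0, "z": 0, "wx": 0, "wy": 0, "wz": 0, "claw": 0.7}]}}

```text
time_s: 5.95
position: [0.6076, -0.0987, 0.0873]
tool_rot: [[0.977, -0.215, -0.0], [-0.215, -0.977, -0.0], [-0.0, 0.0, -1.0]]
contact_force: [-0.0, -0.3, -2.2]
gripper_width: 0.0214
```

Emit:
{"name": "jog_arm", "arguments": {"deltas": [{"x": 0, "y": 0, "z": 0, "wx": 0, "wy": 0, "wz": 0, "claw": 0.4}, {"x": 0, "y": 0, "z": 0, "wx": 0, "wy": 0, "wz": 0, "claw": 0.3}, {"x": 0, "y": 0, "z": 0, "wx": 0, "wy": 0, "wz": 0, "claw": 0.2}, {"x": 0, "y": 0, "z": 0, "wx": 0, "wy": 0, "wz": 0, "claw": 0.0}, {"x": 0, "y": 0, "z": 0, "wx": 0, "wy": 0, "wz": 0, "claw": 0.0}, {"x": 0, "y": 0, "z": 0, "wx": 0, "wy": 0, "wz": 0, "claw": 0.0}, {"x": 0, "y": 0, "z": 0, "wx": 0, "wy": 0, "wz": 0, "claw": 0.0}, {"x": 0, "y": 0, "z": 0, "wx": 0, "wy": 0, "wz": 0, "claw": 0.0}]}}

```text
time_s: 6.75
position: [0.6077, -0.0988, 0.0874]
tool_rot: [[0.977, -0.215, -0.0], [-0.215, -0.977, -0.0], [-0.0, 0.0, -1.0]]
contact_force: [0.4, -0.0, -0.1]
gripper_width: 0.0469
```

```bash
python3 delta.py .6077 -.099 .0888
python3 - <<'E'
from fit import *
d=snap('scene','sc5');W=cloud(d)
for n,c in(('R',(.6077,-.099)),('L',(.6595,.1355))):
    A=pts([W],c,.03,.03,.075)[0];print(n,np.median(A[:,2]),np.percentile(A[:,2],[5,95]))
a=cv2.resize(d['color'][170:250,200:340],(700,400),interpolation=cv2.INTER_CUBIC)
cv2.imwrite('pics/c5.png',a[:,:,::-1])
E
```

```text
6.75 [ 0.6077 -0.0988  0.0874] [ 0.39 -0.02 -0.12] 0.0469
mm [ 0.07  0.23 -1.38] units [ 0.0001  0.0003 -0.0017] rot
 [[ 9.766e-01 -2.151e-01 -1.000e-04]
 [-2.151e-01 -9.766e-01 -0.000e+00]
 [-1.000e-04  1.000e-04 -1.000e+00]]
R 0.04730517675135053 [0.0380349  0.07375175]
L 0.06612410018808654 [0.0622849  0.07129843]
```

View pics/c5.png

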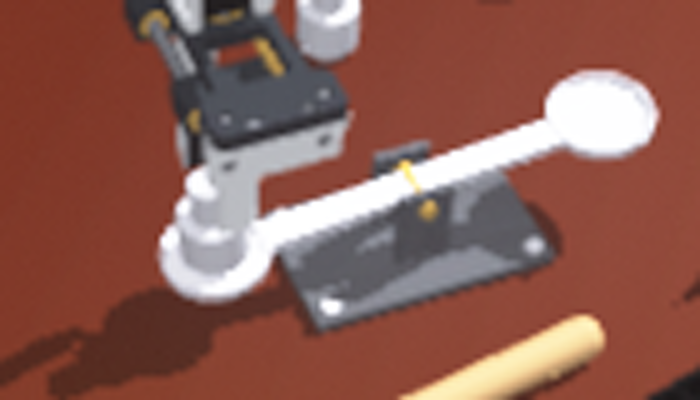

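Emit:
{"name": "jog_arm", "arguments": {"deltas": [{"x": 0, "y": 0, "z": -0.015, "wx": 0, "wy": 0, "wz": 0, "claw": 0.0}, {"x": 0, "y": 0, "z": -0.035, "wx": 0, "wy": 0, "wz": 0, "claw": 0.0}, {"x": 0, "y": 0, "z": -0.048, "wx": 0, "wy": 0, "wz": 0, "claw": 0.0}, {"x": 0, "y": 0, "z": -0.048, "wx": 0, "wy": 0, "wz": 0, "claw": -0.06}, {"x": -0.0365, "y": -0.0299, "z": 0, "wx": 0, "wy": 0, "wz": 0, "claw": -0.06}, {"x": -0.0365, "y": -0.0299, "z": 0, "wx": 0, "wy": 0, "wz": 0, "claw": -0.06}, {"x": -0.0365, "y": -0.0299, "z": 0, "wx": 0, "wy": 0, "wz": 0, "claw": -0.06}, {"x": -0.0365, "y": -0.0299, "z": 0, "wx": 0, "wy": 0, "wz": 0, "claw": -0.06}, {"x": -0.0365, "y": -0.0299, "z": 0, "wx": 0, "wy": 0, "wz": 0, "claw": -0.06}, {"x": -0.0365, "y": -0.0299, "z": 0, "wx": 0, "wy": 0, "wz": 0, "claw": -0.06}, {"x": 0, "y": 0, "z": 0, "wx": 0, "wy": 0, "wz": 0, "claw": -0.06}, {"x": 0, "y": 0, "z": 0, "wx": 0, "wy": 0, "wz": 0, "claw": -0.06}]}}

```text
time_s: 8.0
position: [0.4675, 0.0795, 0.2053]
tool_rot: [[0.977, -0.214, 0.001], [-0.214, -0.977, 0.0], [0.001, -0.0, -1.0]]
contact_force: [-0.1, -1.0, 0.4]
gripper_width: 0.05
```

```bash
python3 delta.py .4674 .0789 .0368
python3 - <<'E'
from h import *
snap('wrist','w6');d=load('w6')
for n,p in dict(wL=(.4674,.0789,.06)).items(): print(n,wproj(d,p))
c=d['color'][140:215,215:300];cv2.imwrite('pics/c6.png',cv2.resize(c,None,fx=7,fy=7,interpolation=cv2.INTER_NEAREST)[:,:,::-1])
E
```

```text
8.0 [0.4675 0.0795 0.2053] [-0.1  -1.02  0.36] 0.05
mm [ -0.24   0.66 168.47] units [-0.0003  0.0008  0.2106] rot
 [[ 9.769e-01 -2.138e-01  1.400e-03]
 [-2.138e-01 -9.769e-01  1.000e-04]
 [ 1.300e-03 -4.000e-04 -1.000e+00]]
wL [256.49919748 183.44958071]
```

View pics/c6.png

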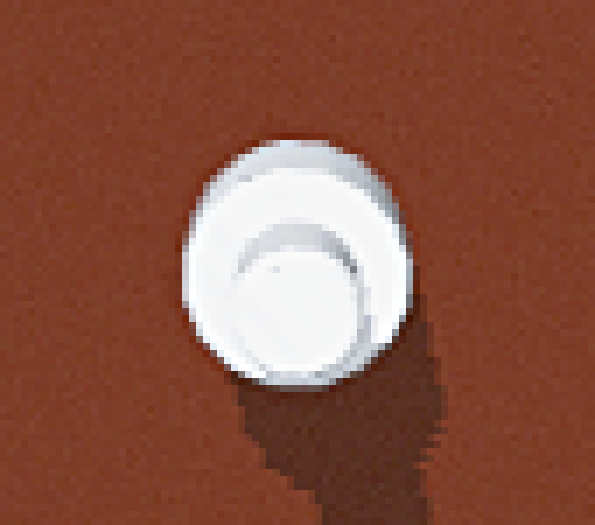

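View pics/w6.png

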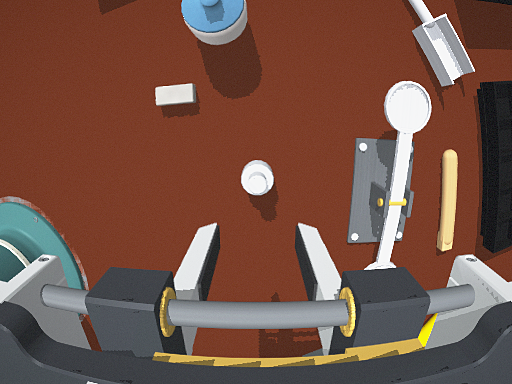

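The wrist image shows weight L at (258,178), the same offset as before, so I'll use the same descent.

Emit:
{"name": "jog_arm", "arguments": {"deltas": [{"x": 0.0003, "y": 0.0018, "z": 0.038, "wx": 0, "wy": 0, "wz": 0, "claw": -0.06}, {"x": 0, "y": 0, "z": 0.038, "wx": 0, "wy": 0, "wz": 0, "claw": -0.06}, {"x": 0, "y": 0, "z": 0.038, "wx": 0, "wy": 0, "wz": 0, "claw": -0.06}, {"x": 0, "y": 0, "z": 0.038, "wx": 0, "wy": 0, "wz": 0, "claw": -0.06}, {"x": 0, "y": 0, "z": 0.038, "wx": 0, "wy": 0, "wz": 0, "claw": -0.06}, {"x": 0, "y": 0, "z": 0.0135, "wx": 0, "wy": 0, "wz": 0, "claw": -0.06}, {"x": 0, "y": 0, "z": 0.007, "wx": 0, "wy": 0, "wz": 0, "claw": -0.06}, {"x": 0, "y": 0, "z": 0, "wx": 0, "wy": 0, "wz": 0, "claw": -0.06}, {"x": 0, "y": 0, "z": 0, "wx": 0, "wy": 0, "wz": 0, "claw": -0.06}]}}

```text
time_s: 8.95
position: [0.4682, 0.0776, 0.0369]
tool_rot: [[0.977, -0.215, 0.001], [-0.215, -0.977, 0.0], [0.001, -0.001, -1.0]]
contact_force: [0.1, 0.4, 0.3]
gripper_width: 0.0499
```

Emit:
{"name": "jog_arm", "arguments": {"deltas": [{"x": 0, "y": 0, "z": 0, "wx": 0, "wy": 0, "wz": 0, "claw": 0.7}, {"x": 0, "y": 0, "z": 0, "wx": 0, "wy": 0, "wz": 0, "claw": 0.7}, {"x": 0, "y": 0, "z": 0, "wx": 0, "wy": 0, "wz": 0, "claw": 0.7}, {"x": 0, "y": 0, "z": 0, "wx": 0, "wy": 0, "wz": 0, "claw": 0.7}, {"x": 0, "y": 0, "z": 0, "wx": 0, "wy": 0, "wz": 0, "claw": 0.7}, {"x": 0, "y": 0, "z": 0, "wx": 0, "wy": 0, "wz": 0, "claw": 0.7}], "grip_force": 25}}

```text
time_s: 9.55
position: [0.4675, 0.0777, 0.036]
tool_rot: [[0.977, -0.215, 0.0], [-0.215, -0.977, 0.0], [0.0, -0.0, -1.0]]
contact_force: [-1.0, 0.3, 5.8]
gripper_width: 0.0215
```

Emit:
{"name": "jog_arm", "arguments": {"deltas": [{"x": 0, "y": 0, "z": -0.01, "wx": 0, "wy": 0, "wz": 0, "claw": 0.7}, {"x": 0, "y": 0, "z": -0.03, "wx": 0, "wy": 0, "wz": 0, "claw": 0.7}, {"x": 0, "y": 0, "z": -0.04, "wx": 0, "wy": 0, "wz": 0, "claw": 0.7}, {"x": 0, "y": 0, "z": -0.04, "wx": 0, "wy": 0, "wz": 0, "claw": 0.7}, {"x": 0, "y": 0, "z": 0, "wx": 0, "wy": 0, "wz": 0, "claw": 0.7}, {"x": 0, "y": 0, "z": 0, "wx": 0, "wy": 0, "wz": 0, "claw": 0.7}, {"x": 0, "y": 0, "z": 0, "wx": 0, "wy": 0, "wz": 0, "claw": 0.7}]}}

```text
time_s: 10.25
position: [0.4668, 0.0775, 0.1311]
tool_rot: [[0.977, -0.215, -0.001], [-0.215, -0.977, -0.0], [-0.001, 0.001, -1.0]]
contact_force: [-0.0, -0.2, -1.7]
gripper_width: 0.0214
```

```bash
python3 delta.py .6595 .1355 .13
```

```text
10.25 [0.4668 0.0775 0.1311] [-0.01 -0.21 -1.74] 0.0214
mm [175.72 -98.07   0.82] units [ 0.2196 -0.1226  0.001 ] rot
 [[ 9.766e-01 -2.151e-01 -1.300e-03]
 [-2.151e-01 -9.766e-01 -3.000e-04]
 [-1.200e-03  6.000e-04 -1.000e+00]]
```

Emit:
{"name": "jog_arm", "arguments": {"deltas": [{"x": 0.025, "y": -0.0135, "z": 0, "wx": 0, "wy": 0, "wz": 0, "claw": 0.7}, {"x": 0.045, "y": -0.024, "z": 0, "wx": 0, "wy": 0, "wz": 0, "claw": 0.7}, {"x": 0.045, "y": -0.024, "z": 0, "wx": 0, "wy": 0, "wz": 0, "claw": 0.7}, {"x": 0.045, "y": -0.024, "z": 0, "wx": 0, "wy": 0, "wz": 0, "claw": 0.7}, {"x": 0.035, "y": -0.0186, "z": 0, "wx": 0, "wy": 0, "wz": 0, "claw": 0.7}, {"x": 0.0247, "y": -0.013, "z": 0, "wx": 0, "wy": 0, "wz": 0, "claw": 0.7}, {"x": 0, "y": 0, "z": 0, "wx": 0.48, "wy": 0, "wz": 0, "claw": 0.7}, {"x": 0, "y": 0, "z": 0, "wx": 0.48, "wy": 0, "wz": 0, "claw": 0.7}, {"x": 0, "y": 0, "z": 0, "wx": 0, "wy": 0, "wz": 0, "claw": 0.7}, {"x": 0, "y": 0, "z": 0, "wx": 0, "wy": 0, "wz": 0, "claw": 0.7}]}}

```text
time_s: 11.25
position: [0.6587, 0.131, 0.1309]
tool_rot: [[0.976, -0.215, 0.02], [-0.216, -0.972, 0.097], [-0.002, -0.099, -0.995]]
contact_force: [0.3, 0.1, -1.1]
gripper_width: 0.0213
```

```bash
python3 delta.py .6586 .1312 .0998
python3 - <<'E'
from fit import *
d=snap('scene','sc7');W=cloud(d);e=snap('side','si7')
for n,c in(('R',(.6077,-.099)),('L',(.6595,.1355))):
    A=pts([W],c,.03,.03,.075)[0];print(n,np.median(A[:,2]),np.percentile(A[:,2],[5,95]))
a=cv2.resize(d['color'][150:250,220:340],(468,390),interpolation=cv2.INTER_CUBIC)
b=cv2.resize(e['color'][140:260,170:290],(390,390),interpolation=cv2.INTER_CUBIC)
cv2.imwrite('pics/c7.png',cv2.resize(np.hstack([a,b]),(800,364))[:,:,::-1])
E
```

```text
11.25 [0.6587 0.131  0.1309] [ 0.31  0.09 -1.12] 0.0213
mm [-0.13  2.86 30.96] units [-0.0002  0.0036  0.0387] rot
 [[ 0.9765 -0.2147  0.0198]
 [-0.2156 -0.9717  0.0966]
 [-0.0015 -0.0986 -0.9951]]
R 0.04657643408273884 [0.03759725 0.07415413]
L 0.06539381774618995 [0.06141646 0.07073339]
```

View pics/c7.png

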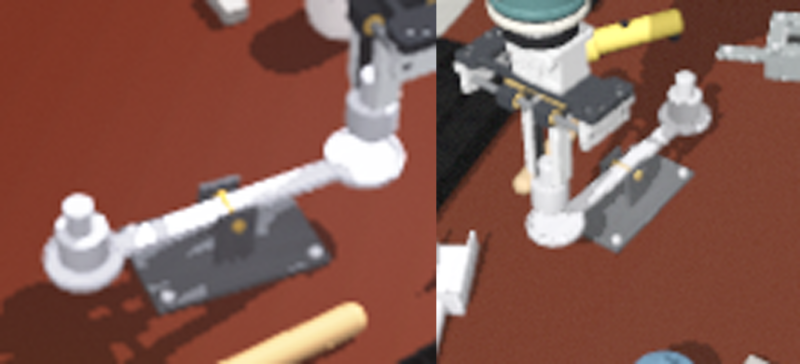

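Emit:
{"name": "jog_arm", "arguments": {"deltas": [{"x": 0, "y": 0.0018, "z": 0.012, "wx": 0, "wy": 0, "wz": 0, "claw": 0.7}, {"x": 0, "y": 0.0018, "z": 0.013, "wx": 0, "wy": 0, "wz": 0, "claw": 0.7}, {"x": 0, "y": 0, "z": 0.007, "wx": 0, "wy": 0, "wz": 0, "claw": 0.7}, {"x": 0, "y": 0, "z": 0.003, "wx": 0, "wy": 0, "wz": 0, "claw": 0.7}, {"x": 0, "y": 0, "z": 0.0015, "wx": 0, "wy": 0, "wz": 0, "claw": 0.7}, {"x": 0, "y": 0, "z": 0.001, "wx": 0, "wy": 0, "wz": 0, "claw": 0.7}, {"x": 0, "y": 0, "z": 0, "wx": 0, "wy": 0, "wz": 0, "claw": 0.7}, {"x": 0, "y": 0, "z": 0, "wx": 0, "wy": 0, "wz": 0, "claw": 0.7}]}}

```text
time_s: 12.15
position: [0.6594, 0.1315, 0.102]
tool_rot: [[0.977, -0.214, 0.022], [-0.215, -0.972, 0.098], [0.0, -0.1, -0.995]]
contact_force: [-0.1, -0.4, -0.8]
gripper_width: 0.0215
```

```bash
python3 delta.py .6586 .1312 .0998
```

```text
12.15 [0.6594 0.1315 0.102 ] [-0.07 -0.36 -0.82] 0.0215
mm [-0.69  0.62  2.1 ] units [-0.0009  0.0008  0.0026] rot
 [[ 9.766e-01 -2.140e-01  2.190e-02]
 [-2.152e-01 -9.716e-01  9.800e-02]
 [ 3.000e-04 -1.004e-01 -9.949e-01]]
```

Emit:
{"name": "jog_arm", "arguments": {"deltas": [{"x": 0, "y": 0, "z": 0.0012, "wx": 0, "wy": 0, "wz": 0, "claw": 0.7}, {"x": 0, "y": 0, "z": 0.0012, "wx": 0, "wy": 0, "wz": 0, "claw": 0.7}, {"x": 0, "y": 0, "z": 0, "wx": 0, "wy": 0, "wz": 0, "claw": 0.7}, {"x": 0, "y": 0, "z": 0, "wx": 0, "wy": 0, "wz": 0, "claw": 0.7}]}}

```text
time_s: 12.55
position: [0.6593, 0.1317, 0.0999]
tool_rot: [[0.977, -0.214, 0.022], [-0.215, -0.972, 0.098], [0.0, -0.1, -0.995]]
contact_force: [0.1, 0.6, 1.3]
gripper_width: 0.021
```

```bash
python3 delta.py .6586 .1312 .0998
python3 - <<'E'
from fit import *
d=snap('scene','sc8');e=snap('side','si8')
a=cv2.resize(d['color'][150:250,220:340],(468,390),interpolation=cv2.INTER_CUBIC)
b=cv2.resize(e['color'][140:260,170:290],(390,390),interpolation=cv2.INTER_CUBIC)
cv2.imwrite('pics/c8.png',cv2.resize(np.hstack([a,b]),(800,364))[:,:,::-1])
E
```

```text
12.55 [0.6593 0.1317 0.0999] [0.11 0.64 1.25] 0.021
mm [-0.59  0.64  0.03] units [-0.0007  0.0008  0.    ] rot
 [[ 9.766e-01 -2.140e-01  2.170e-02]
 [-2.151e-01 -9.717e-01  9.800e-02]
 [ 1.000e-04 -1.004e-01 -9.949e-01]]
```

View pics/c8.png

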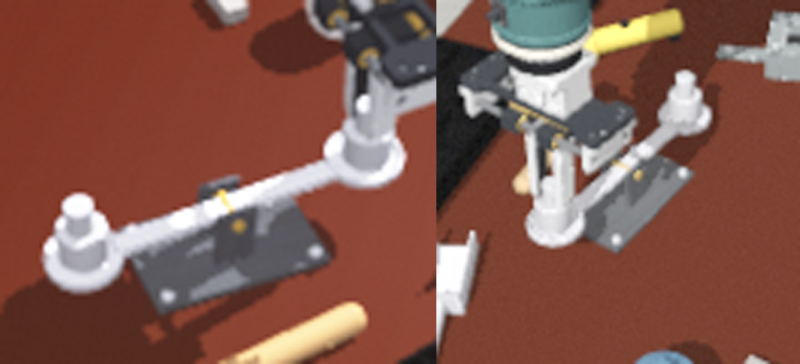

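Contact: the force changed from −1.1 to +1.25 N. Releasing now.

Emit:
{"name": "jog_arm", "arguments": {"deltas": [{"x": 0, "y": 0, "z": 0, "wx": 0, "wy": 0, "wz": 0, "claw": 0.4}, {"x": 0, "y": 0, "z": 0, "wx": 0, "wy": 0, "wz": 0, "claw": 0.3}, {"x": 0, "y": 0, "z": 0, "wx": 0, "wy": 0, "wz": 0, "claw": 0.2}, {"x": 0, "y": 0, "z": 0, "wx": 0, "wy": 0, "wz": 0, "claw": 0.0}, {"x": 0, "y": 0, "z": 0, "wx": 0, "wy": 0, "wz": 0, "claw": 0.0}, {"x": 0, "y": 0, "z": 0, "wx": 0, "wy": 0, "wz": 0, "claw": 0.0}, {"x": 0, "y": 0, "z": -0.01, "wx": 0, "wy": 0, "wz": 0, "claw": 0.0}, {"x": 0, "y": 0, "z": -0.02, "wx": 0, "wy": 0, "wz": 0, "claw": 0.0}, {"x": 0, "y": 0, "z": -0.03, "wx": 0, "wy": 0, "wz": 0, "claw": 0.0}, {"x": 0, "y": 0, "z": -0.04, "wx": 0, "wy": 0, "wz": 0, "claw": 0.0}, {"x": 0, "y": 0, "z": -0.04, "wx": 0, "wy": 0, "wz": 0, "claw": 0.0}, {"x": 0, "y": 0, "z": 0, "wx": 0, "wy": 0, "wz": 0, "claw": 0.0}]}}

```text
time_s: 13.85
position: [0.6589, 0.1204, 0.2175]
tool_rot: [[0.976, -0.214, 0.029], [-0.216, -0.971, 0.099], [0.007, -0.103, -0.995]]
contact_force: [-0.7, 0.6, 0.6]
gripper_width: 0.0473
```

```bash
python3 delta.py .6586 .1312 .0998
python3 - <<'E'
from fit import *
d=snap('scene','sc9');e=snap('side','si9')
a=cv2.resize(d['color'][150:250,220:340],(468,390),interpolation=cv2.INTER_CUBIC)
b=cv2.resize(e['color'][140:260,170:290],(390,390),interpolation=cv2.INTER_CUBIC)
cv2.imwrite('pics/c9.png',cv2.resize(np.hstack([a,b]),(800,364))[:,:,::-1])
E
```

```text
13.85 [0.6589 0.1204 0.2175] [-0.71  0.58  0.57] 0.0473
mm [ -3.52   1.71 118.17] units [-0.0044  0.0021  0.1477] rot
 [[ 0.9764 -0.214   0.0293]
 [-0.2159 -0.9714  0.0991]
 [ 0.0073 -0.1031 -0.9946]]
```

View pics/c9.png

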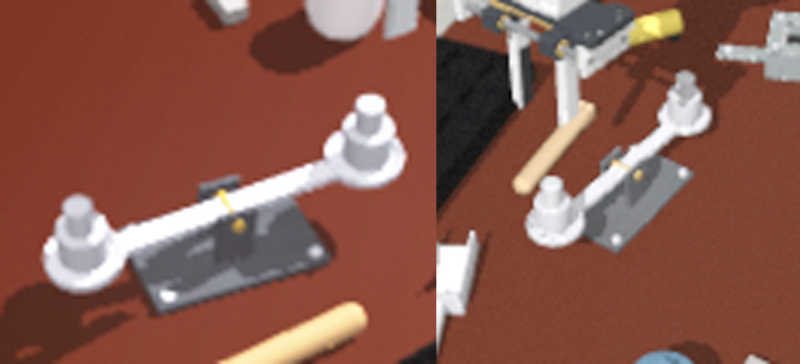

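Emit:
{"name": "jog_arm", "arguments": {"deltas": [{"x": 0, "y": 0.03, "z": -0.004, "wx": 0, "wy": 0, "wz": 0, "claw": 0.0}, {"x": 0, "y": 0.045, "z": 0, "wx": 0, "wy": 0, "wz": 0, "claw": 0.0}, {"x": 0, "y": 0.045, "z": 0, "wx": 0, "wy": 0, "wz": 0, "claw": 0.0}, {"x": 0, "y": 0.045, "z": 0, "wx": 0, "wy": 0, "wz": 0, "claw": 0.0}, {"x": 0, "y": 0.045, "z": 0, "wx": 0, "wy": 0, "wz": 0, "claw": 0.0}, {"x": 0, "y": 0.045, "z": 0, "wx": 0, "wy": 0, "wz": 0, "claw": 0.0}, {"x": 0, "y": 0.0465, "z": 0, "wx": 0, "wy": 0, "wz": 0, "claw": 0.0}, {"x": 0, "y": 0, "z": 0, "wx": 0, "wy": 0, "wz": 0, "claw": 0.0}, {"x": 0, "y": 0, "z": 0, "wx": 0, "wy": 0, "wz": 0, "claw": 0.0}, {"x": 0, "y": 0, "z": 0, "wx": 0, "wy": 0, "wz": 0, "claw": 0.0}]}}

```text
time_s: 14.95
position: [0.6052, -0.1128, 0.19]
tool_rot: [[0.977, -0.213, 0.021], [-0.214, -0.972, 0.099], [-0.001, -0.101, -0.995]]
contact_force: [0.2, 0.1, -0.6]
gripper_width: 0.0469
```

```bash
python3 delta.py .6071 -.1021 .0763
python3 - <<'E'
from fit import *
d=snap('scene','sc10');e=snap('side','si10');w=snap('wrist','w10');w=load('w10')
Ws=[cloud(d),cloud(e)]
for n,c in(('R',(.6077,-.099)),('L',(.6595,.1315))):
  for W in Ws:
    A=pts([W],c,.035,.03,.135)[0]
    zt=A[:,2].max();K=A[(A[:,2]>zt-.02)&(A[:,2]<zt-.003)];print(n,zt,circ(K,c,.011),K[:,2].mean(),len(K))
u=np.array([.2151,.9766]);up=np.array([-.0998*u[0],-.0998*u[1],.995]);b=np.array([.6079,-.0986,.040])
print(wproj(w,b+.06*up),wproj(w,b+.034*up))
a=cv2.resize(d['color'][150:250,220:340],(468,390),interpolation=cv2.INTER_CUBIC)
q=cv2.resize(w['color'][100:260,180:340],(390,390),interpolation=cv2.INTER_CUBIC)
cv2.imwrite('pics/c10.png',cv2.resize(np.hstack([a,q]),(800,364))[:,:,::-1])
E
```

```text
14.95 [ 0.6052 -0.1128  0.19  ] [ 0.2   0.13 -0.64] 0.0469
mm [ -0.36   0.65 114.2 ] units [-0.0004  0.0008  0.1428] rot
 [[ 9.769e-01 -2.129e-01  2.090e-02]
 [-2.139e-01 -9.719e-01  9.860e-02]
 [-7.000e-04 -1.008e-01 -9.949e-01]]
R 0.10368769735556657 (array([ 0.60529478, -0.10270013]), np.float64(0.0011804581118611752)) 0.09491406670045993 46
R 0.10504003452850551 (array([ 0.60751304, -0.10218097]), np.float64(0.0019152001817350581)) 0.09489217188213325 33
L 0.12789575271154116 (array([0.65775293, 0.13187133]), np.float64(0.001368187680723393)) 0.11870465618855222 50
L 0.1294152547802177 (array([0.66098144, 0.13183863]), np.float64(0.0017909350697091614)) 0.1207000946615555 42
[256.12104203 197.18284749] [256.21306069 190.06722872]
```

View pics/c10.png

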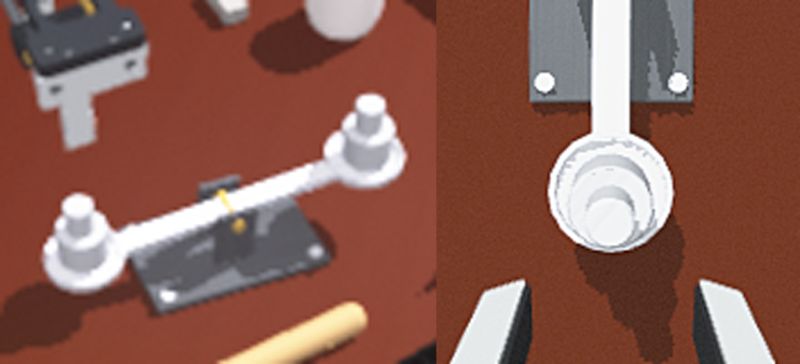

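More than 2 s after the release the right side is still down (pan heights 40 against 64 mm), so the right-hand weight is the leaded one. Its knob is in the wrist view at (256,197.6) against (256,197) predicted. Descending along the tilted axis.

Emit:
{"name": "jog_arm", "arguments": {"deltas": [{"x": -0.0003, "y": 0.0008, "z": 0.03, "wx": 0, "wy": 0, "wz": 0, "claw": 0.0}, {"x": 0, "y": 0, "z": 0.038, "wx": 0, "wy": 0, "wz": 0, "claw": 0.0}, {"x": 0, "y": 0, "z": 0.038, "wx": 0, "wy": 0, "wz": 0, "claw": 0.0}, {"x": 0, "y": 0, "z": 0.022, "wx": 0, "wy": 0, "wz": 0, "claw": 0.0}, {"x": 0, "y": 0, "z": 0.01, "wx": 0, "wy": 0, "wz": 0, "claw": 0.0}, {"x": 0, "y": 0, "z": 0.0045, "wx": 0, "wy": 0, "wz": 0, "claw": 0.0}, {"x": 0, "y": 0, "z": 0, "wx": 0, "wy": 0, "wz": 0, "claw": 0.0}, {"x": 0, "y": 0, "z": 0, "wx": 0, "wy": 0, "wz": 0, "claw": 0.0}]}}

```text
time_s: 15.9
position: [0.6078, -0.1035, 0.0777]
tool_rot: [[0.977, -0.214, 0.023], [-0.215, -0.972, 0.098], [0.001, -0.1, -0.995]]
contact_force: [-0.1, 0.1, 0.0]
gripper_width: 0.0469
```

```bash
python3 delta.py .6071 -.1021 .0763
python3 - <<'E'
from fit import *
d=snap('scene','sc11');e=snap('side','si11');w=snap('wrist','w11')
a=cv2.resize(d['color'][150:250,220:340],(468,390),interpolation=cv2.INTER_CUBIC)
q=cv2.resize(w['color'][140:300,180:340],(390,390),interpolation=cv2.INTER_CUBIC)
cv2.imwrite('pics/c11.png',cv2.resize(np.hstack([a,q]),(800,364))[:,:,::-1])
E
```

```text
15.9 [ 0.6078 -0.1035  0.0777] [-0.12  0.07  0.03] 0.0469
mm [-1.   -1.08  1.53] units [-0.0013 -0.0013  0.0019] rot
 [[ 0.9766 -0.2138  0.0229]
 [-0.215  -0.9717  0.0977]
 [ 0.0014 -0.1003 -0.995 ]]
```

View pics/c11.png

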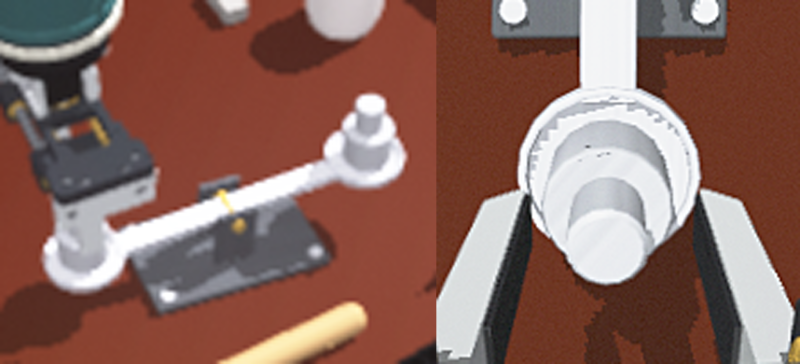

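Emit:
{"name": "jog_arm", "arguments": {"deltas": [{"x": -0.0012, "y": -0.001, "z": 0.001, "wx": 0, "wy": 0, "wz": 0, "claw": 0.0}, {"x": 0, "y": 0, "z": 0, "wx": 0, "wy": 0, "wz": 0, "claw": 0.3}, {"x": 0, "y": 0, "z": 0, "wx": 0, "wy": 0, "wz": 0, "claw": 0.7}, {"x": 0, "y": 0, "z": 0, "wx": 0, "wy": 0, "wz": 0, "claw": 0.7}, {"x": 0, "y": 0, "z": 0, "wx": 0, "wy": 0, "wz": 0, "claw": 0.7}, {"x": 0, "y": 0, "z": 0, "wx": 0, "wy": 0, "wz": 0, "claw": 0.7}, {"x": 0, "y": 0, "z": 0, "wx": 0, "wy": 0, "wz": 0, "claw": 0.7}], "grip_force": 45}}

```text
time_s: 16.75
position: [0.6065, -0.1023, 0.076]
tool_rot: [[0.977, -0.214, 0.022], [-0.215, -0.972, 0.098], [-0.0, -0.1, -0.995]]
contact_force: [-0.0, -0.1, -0.4]
gripper_width: 0.0215
```

```bash
python3 delta.py .6071 -.1021 .0763
python3 - <<'E'
from fit import *
d=snap('scene','sc12');w=snap('wrist','w12')
a=cv2.resize(d['color'][150:250,220:340],(468,390),interpolation=cv2.INTER_CUBIC)
q=cv2.resize(w['color'][140:300,180:340],(390,390),interpolation=cv2.INTER_CUBIC)
cv2.imwrite('pics/c12.png',cv2.resize(np.hstack([a,q]),(800,364))[:,:,::-1])
E
```

```text
16.75 [ 0.6065 -0.1023  0.076 ] [-0.02 -0.07 -0.38] 0.0215
mm [ 0.52 -0.39 -0.25] units [ 0.0006 -0.0005 -0.0003] rot
 [[ 0.9766 -0.214   0.0216]
 [-0.2151 -0.9717  0.098 ]
 [-0.     -0.1003 -0.995 ]]
```

View pics/c12.png

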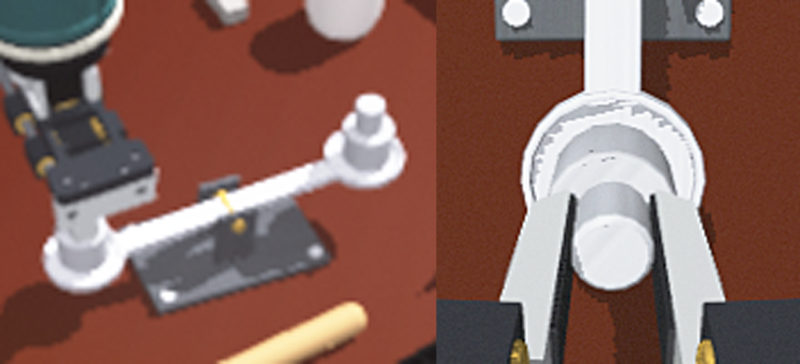

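Gripped, with the knob at (256,250) between the pads. Lifting slowly so the beam swings over gently.

Emit:
{"name": "jog_arm", "arguments": {"deltas": [{"x": 0, "y": -0.0002, "z": -0.002, "wx": 0, "wy": 0, "wz": 0, "claw": 0.7}, {"x": 0, "y": -0.0002, "z": -0.002, "wx": 0, "wy": 0, "wz": 0, "claw": 0.7}, {"x": 0, "y": -0.0002, "z": -0.002, "wx": 0, "wy": 0, "wz": 0, "claw": 0.7}, {"x": 0, "y": -0.0002, "z": -0.002, "wx": 0, "wy": 0, "wz": 0, "claw": 0.7}, {"x": 0, "y": -0.0002, "z": -0.002, "wx": 0, "wy": 0, "wz": 0, "claw": 0.7}, {"x": 0, "y": -0.0002, "z": -0.002, "wx": 0, "wy": 0, "wz": 0, "claw": 0.7}, {"x": 0, "y": -0.0002, "z": -0.002, "wx": 0, "wy": 0, "wz": 0, "claw": 0.7}, {"x": 0, "y": -0.0002, "z": -0.002, "wx": 0, "wy": 0, "wz": 0, "claw": 0.7}, {"x": 0, "y": -0.0002, "z": -0.002, "wx": 0, "wy": 0, "wz": 0, "claw": 0.7}, {"x": 0, "y": -0.0002, "z": -0.002, "wx": 0, "wy": 0, "wz": 0, "claw": 0.7}, {"x": 0, "y": -0.0002, "z": -0.002, "wx": 0, "wy": 0, "wz": 0, "claw": 0.7}, {"x": 0, "y": -0.0002, "z": -0.002, "wx": 0, "wy": 0, "wz": 0, "claw": 0.7}]}}

```text
time_s: 18.05
position: [0.6065, -0.1023, 0.0954]
tool_rot: [[0.977, -0.214, 0.021], [-0.215, -0.972, 0.098], [-0.0, -0.1, -0.995]]
contact_force: [-0.0, 0.7, -1.5]
gripper_width: 0.0211
```

Emit:
{"name": "jog_arm", "arguments": {"deltas": [{"x": 0, "y": -0.0003, "z": -0.003, "wx": 0, "wy": 0, "wz": 0, "claw": 0.7}, {"x": 0, "y": -0.0003, "z": -0.003, "wx": 0, "wy": 0, "wz": 0, "claw": 0.7}, {"x": 0, "y": -0.0003, "z": -0.003, "wx": 0, "wy": 0, "wz": 0, "claw": 0.7}, {"x": 0, "y": -0.0003, "z": -0.003, "wx": 0, "wy": 0, "wz": 0, "claw": 0.7}, {"x": 0, "y": -0.0003, "z": -0.003, "wx": 0, "wy": 0, "wz": 0, "claw": 0.7}, {"x": 0, "y": -0.0003, "z": -0.003, "wx": 0, "wy": 0, "wz": 0, "claw": 0.7}, {"x": 0, "y": -0.0015, "z": -0.015, "wx": 0, "wy": 0, "wz": 0, "claw": 0.7}, {"x": 0, "y": -0.002, "z": -0.02, "wx": 0, "wy": 0, "wz": 0, "claw": 0.7}, {"x": 0, "y": -0.002, "z": -0.02, "wx": 0, "wy": 0, "wz": 0, "claw": 0.7}, {"x": 0, "y": 0, "z": 0, "wx": -0.48, "wy": 0, "wz": 0, "claw": 0.7}, {"x": 0, "y": 0, "z": 0, "wx": -0.48, "wy": 0, "wz": 0, "claw": 0.7}, {"x": 0, "y": 0, "z": 0, "wx": 0, "wy": 0, "wz": 0, "claw": 0.7}]}}

```text
time_s: 19.25
position: [0.607, -0.1006, 0.1549]
tool_rot: [[0.977, -0.212, 0.001], [-0.212, -0.977, -0.001], [0.001, 0.0, -1.0]]
contact_force: [0.1, 0.6, -2.0]
gripper_width: 0.0213
```

```bash
python3 delta.py .527 -.2915 .13
python3 - <<'E'
from fit import *
d=snap('scene','sc13');e=snap('side','si13')
a=cv2.resize(d['color'][150:250,220:340],(468,390),interpolation=cv2.INTER_CUBIC)
q=cv2.resize(e['color'][130:250,180:300],(390,390),interpolation=cv2.INTER_CUBIC)
cv2.imwrite('pics/c13.png',cv2.resize(np.hstack([a,q]),(800,364))[:,:,::-1])
# well edges / pocket from scene, side first images
S=load('scene0')
cv2.imwrite('pics/pk.png',cv2.resize(np.hstack([d['color'][210:270,135:200],e['color'][130:190,260:325]]),None,fx=6,fy=6,interpolation=cv2.INTER_CUBIC)[:,:,::-1])
E
```

```text
19.25 [ 0.607  -0.1006  0.1549] [ 0.06  0.63 -1.97] 0.0213
mm [-37.64 203.51  24.96] units [-0.0471  0.2544  0.0312] rot
 [[ 9.772e-01 -2.125e-01  7.000e-04]
 [-2.125e-01 -9.772e-01 -5.000e-04]
 [ 8.000e-04  4.000e-04 -1.000e+00]]
```

View pics/c13.png

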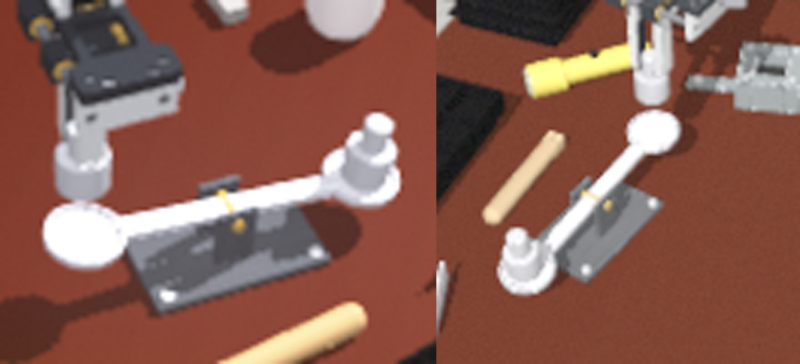

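View pics/pk.png

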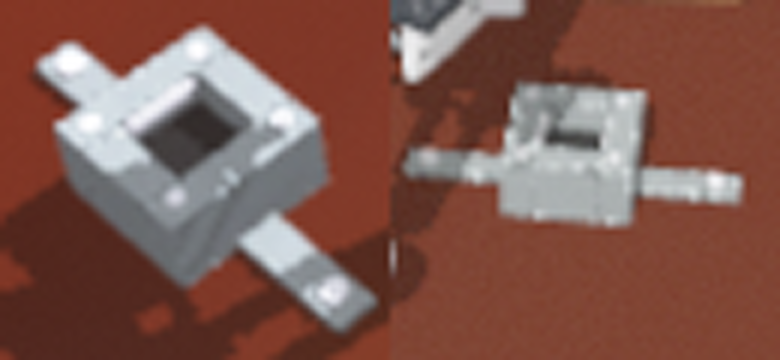

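The scene shows the light weight standing on the left pan, which is now down at (360,165) in the crop. The heavy one is held. Next I'll refine the pocket pose with a ring-template fit across the three cameras.

```bash
cat > pk.py <<'E'
from fit import *
from scipy.optimize import minimize
def labels(f,wrist=False,zp=.044):
    d=load(f);K=d['intrinsics'];z=d['z_map'].astype(float);v,u=np.mgrid[:384,:512]
    a=(u-K[0,2])/K[0,0];b=(v-K[1,2])/K[1,1]
    if wrist:
        r=np.hypot(a,b)+1e-12;D=np.stack([np.sin(r)*a/r,np.sin(r)*b/r,np.cos(r)],-1);D=D/np.maximum(D[...,2:],.05)
        H=d['hand_eye'];R=d['rot']@H[:3,:3];o=d['rot']@H[:3,3]+d['pos']
    else:
        D=np.stack([a,b,np.ones_like(a)],-1);R=cv2.Rodrigues(d['rvec'])[0].T;o=-R@d['tvec'].ravel()
    Dw=D@R.T;W=o+Dw*z[...,None];t=(zp-o[2])/Dw[...,2];Q=o+Dw*t[...,None]
    k=(np.hypot(Q[...,0]-.527,Q[...,1]+.2915)<.075)&(z>0)&(t>0)
    return Q[k][:,:2],W[k][:,2],o
def fitp(f,wrist=False):
    Q,h,o=labels(f,wrist);lab=(np.abs(h-.044)<.005).astype(float)
    def model(p,s=.0012):
        c,si=np.cos(p[2]),np.sin(p[2]);d=Q-p[:2];x=np.abs(c*d[:,0]+si*d[:,1]);y=np.abs(-si*d[:,0]+c*d[:,1]);m=np.maximum(x,y)
        g=lambda q:1/(1+np.exp(-np.clip(q/s,-50,50)));return g(.042-m)*g(m-.022)
    best=None
    for s in(.004,.002,.001):
        p=best if best is not None else np.array([.527,-.2915,.23])
        best=minimize(lambda p:((model(p,s)-lab)**2).sum(),p,method='Nelder-Mead',options=dict(initial_simplex=[p,p+[.003,0,0],p+[0,.003,0],p+[0,0,.06]],xatol=1e-5)).x
    return best,((model(best)>.5)!=lab).sum(),lab.sum(),h[lab>0].mean()
if __name__=='__main__':
    for f,w in(('scene0',0),('side0',0),('sc9',0),('si9',0),('w1b',1),('w10',1)):
        try:print(f,fitp(f,bool(w)))
        except Exception as e:print(f,e)
E
python3 pk.py
```

```text
scene0 (array([ 0.52739993, -0.29295894,  0.22506956]), np.int64(102), np.float64(650.0), np.float64(0.04467613356936482))
side0 (array([ 0.52782658, -0.29135628,  0.23479151]), np.int64(47), np.float64(238.0), np.float64(0.04437007590257192))
sc9 (array([ 0.52741186, -0.29276432,  0.23117461]), np.int64(97), np.float64(645.0), np.float64(0.044748324752521856))
si9 (array([ 0.52729827, -0.28945409,  0.21640859]), np.int64(52), np.float64(242.0), np.float64(0.04422664150905521))
w1b (array([ 0.52512006, -0.29161288,  0.23792795]), np.int64(1577), np.float64(764.0), np.float64(0.04266978199033549))
w10 (array([ 0.52850389, -0.29174749,  0.16577532]), np.int64(1192), np.float64(1157.0), np.float64(0.04275600435012494))
```

Run:
```python
from fit import *
c=(.607,-.1006)
for f in('sc13','si13'):
    W=cloud(load(f));A=pts([W],c,.035,.110,.152)[0]
    zb=.155-.0365
    B=A[(A[:,2]>zb+.006)&(A[:,2]<zb+.031)]
    print(f,A[:,2].min(),len(B),circ(B,c,.02))
```

```text
sc13 0.12148321482361951 101 (array([ 0.60584416, -0.09925029]), np.float64(0.0007147606985566275))
si13 0.11996443859247401 65 (array([ 0.60875958, -0.10085919]), np.float64(0.001049581675839916))
```

Emit:
{"name": "jog_arm", "arguments": {"deltas": [{"x": -0.0046, "y": 0.025, "z": 0, "wx": 0, "wy": 0, "wz": 0, "claw": 0.7}, {"x": -0.0084, "y": 0.046, "z": 0, "wx": 0, "wy": 0, "wz": 0, "claw": 0.7}, {"x": -0.0084, "y": 0.046, "z": 0, "wx": 0, "wy": 0, "wz": 0, "claw": 0.7}, {"x": -0.0084, "y": 0.046, "z": 0, "wx": 0, "wy": 0, "wz": 0, "claw": 0.7}, {"x": -0.0084, "y": 0.046, "z": 0, "wx": 0, "wy": 0, "wz": 0, "claw": 0.7}, {"x": -0.0084, "y": 0.046, "z": 0, "wx": 0, "wy": 0, "wz": 0, "claw": 0.7}, {"x": 0, "y": 0, "z": 0.02, "wx": 0, "wy": 0, "wz": 0, "claw": 0.7}, {"x": 0, "y": 0, "z": 0.03, "wx": 0, "wy": 0, "wz": 0, "claw": 0.7}, {"x": 0, "y": 0, "z": 0.016, "wx": 0, "wy": 0, "wz": 0, "claw": 0.7}, {"x": 0, "y": 0, "z": 0, "wx": 0, "wy": 0, "wz": 0, "claw": 0.7}, {"x": 0, "y": 0, "z": 0, "wx": 0, "wy": 0, "wz": 0, "claw": 0.7}], "grip_force": 55}}

```text
time_s: 20.45
position: [0.5264, -0.2938, 0.1018]
tool_rot: [[0.977, -0.215, 0.0], [-0.215, -0.977, 0.0], [0.0, -0.0, -1.0]]
contact_force: [0.4, -0.3, -1.8]
gripper_width: 0.0207
```

```bash
python3 delta.py .5272 -.292 .0805
python3 - <<'E'
from fit import *
d=snap('scene','sc14');e=snap('side','si14');w=snap('wrist','w14')
o=ctrl.get_obs();c=o['position'][:2]
for f in('sc14','si14'):
    W=cloud(load(f));zb=o['position'][2]-.0365;A=pts([W],c,.035,zb,zb+.04)[0]
    B=A[(A[:,2]>zb+.006)&(A[:,2]<zb+.031)]
    print(f,len(B),circ(B,c,.02))
a=np.hstack([cv2.resize(q,(390,360),interpolation=cv2.INTER_CUBIC) for q in(d['color'][200:260,135:200],e['color'][120:180,260:325])])
cv2.imwrite('pics/c14.png',a[:,:,::-1])
E
```

```text
20.45 [ 0.5264 -0.2938  0.1018] [ 0.35 -0.35 -1.84] 0.0207
mm [ 0.42 -1.93 21.25] units [ 0.0005 -0.0024  0.0266] rot
 [[ 9.766e-01 -2.152e-01  3.000e-04]
 [-2.152e-01 -9.766e-01  2.000e-04]
 [ 2.000e-04 -2.000e-04 -1.000e+00]]
sc14 100 (array([ 0.52520316, -0.29235228]), np.float64(0.000761639993704376))
si14 54 (array([ 0.52823426, -0.29274959]), np.float64(0.0014963412877020666))
```

View pics/c14.png

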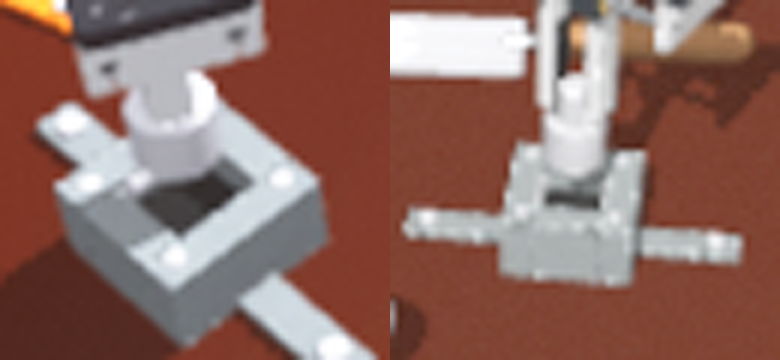

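Emit:
{"name": "jog_arm", "arguments": {"deltas": [{"x": 0.0006, "y": -0.0018, "z": 0, "wx": 0, "wy": 0, "wz": 0, "claw": 0.7}, {"x": 0, "y": 0, "z": 0.01, "wx": 0, "wy": 0, "wz": 0, "claw": 0.7}, {"x": 0, "y": 0, "z": 0.008, "wx": 0, "wy": 0, "wz": 0, "claw": 0.7}, {"x": 0, "y": 0, "z": 0.004, "wx": 0, "wy": 0, "wz": 0, "claw": 0.7}, {"x": 0, "y": 0, "z": 0, "wx": 0, "wy": 0, "wz": 0, "claw": 0.7}, {"x": 0, "y": 0, "z": 0, "wx": 0, "wy": 0, "wz": 0, "claw": 0.7}]}}

```text
time_s: 21.2
position: [0.5269, -0.2923, 0.0835]
tool_rot: [[0.977, -0.215, -0.0], [-0.215, -0.977, 0.0], [-0.0, 0.0, -1.0]]
contact_force: [-0.4, -0.5, -2.3]
gripper_width: 0.0209
```

Emit:
{"name": "jog_arm", "arguments": {"deltas": [{"x": 0, "y": 0, "z": 0.0025, "wx": 0, "wy": 0, "wz": 0, "claw": 0.7}, {"x": 0, "y": 0, "z": 0.0025, "wx": 0, "wy": 0, "wz": 0, "claw": 0.7}, {"x": 0, "y": 0, "z": 0, "wx": 0, "wy": 0, "wz": 0, "claw": 0.7}]}}

```text
time_s: 21.5
position: [0.5268, -0.2922, 0.0793]
tool_rot: [[0.977, -0.215, -0.0], [-0.215, -0.977, 0.0], [-0.0, -0.0, -1.0]]
contact_force: [0.1, -0.4, -2.5]
gripper_width: 0.0209
```

```bash
python3 delta.py .5272 -.292 .0805
python3 - <<'E'
from fit import *
d=snap('scene','sc15');e=snap('side','si15')
a=np.hstack([cv2.resize(q,(390,360),interpolation=cv2.INTER_CUBIC) for q in(d['color'][200:260,135:200],e['color'][120:180,260:325])])
cv2.imwrite('pics/c15.png',a[:,:,::-1])
E
```

```text
21.5 [ 0.5268 -0.2922  0.0793] [ 0.09 -0.4  -2.51] 0.0209
mm [ 0.3  -0.32 -1.17] units [ 0.0004 -0.0004 -0.0015] rot
 [[ 9.766e-01 -2.151e-01 -4.000e-04]
 [-2.151e-01 -9.766e-01  1.000e-04]
 [-4.000e-04 -0.000e+00 -1.000e+00]]
```

View pics/c15.png

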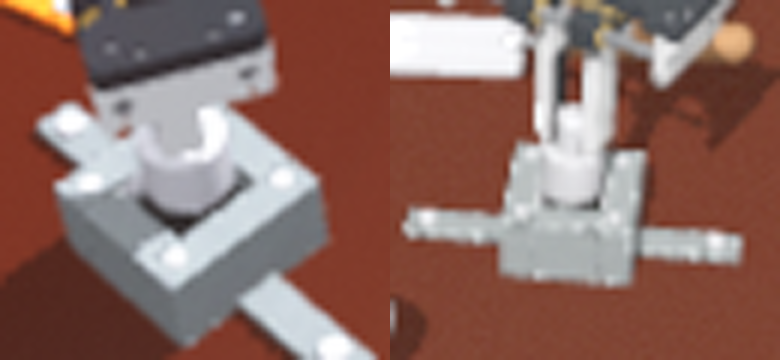

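Emit:
{"name": "jog_arm", "arguments": {"deltas": [{"x": 0, "y": 0, "z": 0.0012, "wx": 0, "wy": 0, "wz": 0, "claw": 0.7}, {"x": 0, "y": 0, "z": 0.0012, "wx": 0, "wy": 0, "wz": 0, "claw": 0.7}, {"x": 0, "y": 0, "z": 0.0012, "wx": 0, "wy": 0, "wz": 0, "claw": 0.7}, {"x": 0, "y": 0, "z": 0.0012, "wx": 0, "wy": 0, "wz": 0, "claw": 0.7}, {"x": 0, "y": 0, "z": 0, "wx": 0, "wy": 0, "wz": 0, "claw": 0.7}]}}

```text
time_s: 22.1
position: [0.5269, -0.2923, 0.0756]
tool_rot: [[0.977, -0.215, -0.0], [-0.215, -0.977, 0.0], [-0.0, 0.0, -1.0]]
contact_force: [0.6, -0.7, -2.2]
gripper_width: 0.0212
```

Emit:
{"name": "jog_arm", "arguments": {"deltas": [{"x": 0, "y": 0, "z": 0.0012, "wx": 0, "wy": 0, "wz": 0, "claw": 0.7}, {"x": 0, "y": 0, "z": 0.0012, "wx": 0, "wy": 0, "wz": 0, "claw": 0.7}, {"x": 0, "y": 0, "z": 0.0012, "wx": 0, "wy": 0, "wz": 0, "claw": 0.7}, {"x": 0, "y": 0, "z": 0, "wx": 0, "wy": 0, "wz": 0, "claw": 0.7}]}}

```text
time_s: 22.5
position: [0.5268, -0.2923, 0.0727]
tool_rot: [[0.977, -0.215, -0.0], [-0.215, -0.977, -0.0], [-0.0, 0.0, -1.0]]
contact_force: [-0.5, -0.8, -2.0]
gripper_width: 0.0209
```

Emit:
{"name": "jog_arm", "arguments": {"deltas": [{"x": 0, "y": 0, "z": 0.0012, "wx": 0, "wy": 0, "wz": 0, "claw": 0.7}, {"x": 0, "y": 0, "z": 0.0012, "wx": 0, "wy": 0, "wz": 0, "claw": 0.7}, {"x": 0, "y": 0, "z": 0, "wx": 0, "wy": 0, "wz": 0, "claw": 0.7}]}}

```text
time_s: 22.8
position: [0.5267, -0.2925, 0.0709]
tool_rot: [[0.977, -0.215, -0.001], [-0.215, -0.977, -0.0], [-0.0, 0.0, -1.0]]
contact_force: [-3.7, -0.8, 1.1]
gripper_width: 0.0212
```

Emit:
{"name": "jog_arm", "arguments": {"deltas": [{"x": 0, "y": 0, "z": 0.0012, "wx": 0, "wy": 0, "wz": 0, "claw": 0.7}, {"x": 0, "y": 0, "z": 0.0012, "wx": 0, "wy": 0, "wz": 0, "claw": 0.7}, {"x": 0, "y": 0, "z": 0, "wx": 0, "wy": 0, "wz": 0, "claw": 0.7}]}}

```text
time_s: 23.1
position: [0.5267, -0.2925, 0.0689]
tool_rot: [[0.977, -0.215, -0.0], [-0.215, -0.977, -0.0], [-0.0, 0.0, -1.0]]
contact_force: [-4.1, -0.7, 2.2]
gripper_width: 0.0207
```

Emit:
{"name": "jog_arm", "arguments": {"deltas": [{"x": 0, "y": 0, "z": 0.0012, "wx": 0, "wy": 0, "wz": 0, "claw": 0.7}, {"x": 0, "y": 0, "z": 0.0012, "wx": 0, "wy": 0, "wz": 0, "claw": 0.7}, {"x": 0, "y": 0, "z": 0, "wx": 0, "wy": 0, "wz": 0, "claw": 0.7}]}}

```text
time_s: 23.4
position: [0.5267, -0.2924, 0.0669]
tool_rot: [[0.977, -0.215, -0.001], [-0.215, -0.977, -0.0], [-0.001, 0.0, -1.0]]
contact_force: [-3.2, -1.7, 0.5]
gripper_width: 0.0211
```

Emit:
{"name": "jog_arm", "arguments": {"deltas": [{"x": -0.0005, "y": 0.0002, "z": 0.001, "wx": 0, "wy": 0, "wz": 0, "claw": 0.7}, {"x": 0, "y": 0, "z": 0.001, "wx": 0, "wy": 0, "wz": 0, "claw": 0.7}, {"x": 0, "y": 0, "z": 0, "wx": 0, "wy": 0, "wz": 0, "claw": 0.7}]}}

```text
time_s: 23.7
position: [0.5266, -0.2924, 0.0654]
tool_rot: [[0.977, -0.215, -0.0], [-0.215, -0.977, -0.0], [0.0, 0.0, -1.0]]
contact_force: [-3.1, -2.3, 1.0]
gripper_width: 0.0211
```

Emit:
{"name": "jog_arm", "arguments": {"deltas": [{"x": 0, "y": 0, "z": 0.001, "wx": 0, "wy": 0, "wz": 0, "claw": 0.7}, {"x": 0, "y": 0, "z": 0.001, "wx": 0, "wy": 0, "wz": 0, "claw": 0.7}, {"x": 0, "y": 0, "z": 0, "wx": 0, "wy": 0, "wz": 0, "claw": 0.7}]}}

```text
time_s: 24.0
position: [0.5265, -0.2923, 0.0637]
tool_rot: [[0.977, -0.215, -0.0], [-0.215, -0.977, 0.0], [-0.0, 0.0, -1.0]]
contact_force: [-3.0, -1.9, -0.1]
gripper_width: 0.0214
```

Emit:
{"name": "jog_arm", "arguments": {"deltas": [{"x": 0, "y": 0, "z": 0.0006, "wx": 0, "wy": 0, "wz": 0, "claw": 0.7}, {"x": 0, "y": 0, "z": 0.0006, "wx": 0, "wy": 0, "wz": 0, "claw": 0.7}, {"x": 0, "y": 0, "z": 0, "wx": 0, "wy": 0, "wz": 0, "claw": 0.7}]}}

```text
time_s: 24.3
position: [0.5265, -0.2923, 0.0629]
tool_rot: [[0.977, -0.215, -0.0], [-0.215, -0.977, -0.0], [-0.0, 0.0, -1.0]]
contact_force: [-3.5, -0.9, 2.8]
gripper_width: 0.021
```

Emit:
{"name": "jog_arm", "arguments": {"deltas": [{"x": 0, "y": 0, "z": 0.0006, "wx": 0, "wy": 0, "wz": 0, "claw": 0.7}, {"x": 0, "y": 0, "z": 0, "wx": 0, "wy": 0, "wz": 0, "claw": 0.7}, {"x": 0, "y": 0, "z": 0, "wx": 0, "wy": 0, "wz": 0, "claw": 0.7}]}}

```text
time_s: 24.6
position: [0.5265, -0.2924, 0.0624]
tool_rot: [[0.977, -0.215, -0.0], [-0.215, -0.977, -0.0], [-0.0, 0.0, -1.0]]
contact_force: [-2.4, -2.1, 2.5]
gripper_width: 0.0208
```

Emit:
{"name": "jog_arm", "arguments": {"deltas": [{"x": 0, "y": 0, "z": 0.0006, "wx": 0, "wy": 0, "wz": 0, "claw": 0.7}, {"x": 0, "y": 0, "z": 0, "wx": 0, "wy": 0, "wz": 0, "claw": 0.7}, {"x": 0, "y": 0, "z": 0, "wx": 0, "wy": 0, "wz": 0, "claw": 0.7}]}}

```text
time_s: 24.9
position: [0.5265, -0.2924, 0.0619]
tool_rot: [[0.977, -0.215, -0.0], [-0.215, -0.977, -0.0], [-0.0, 0.0, -1.0]]
contact_force: [-3.4, -1.8, 2.3]
gripper_width: 0.021
```

Emit:
{"name": "jog_arm", "arguments": {"deltas": [{"x": 0, "y": 0, "z": 0.0007, "wx": 0, "wy": 0, "wz": 0, "claw": 0.7}, {"x": 0, "y": 0, "z": 0, "wx": 0, "wy": 0, "wz": 0, "claw": 0.7}, {"x": 0, "y": 0, "z": 0, "wx": 0, "wy": 0, "wz": 0, "claw": 0.7}]}}

```text
time_s: 25.2
position: [0.5265, -0.2923, 0.0613]
tool_rot: [[0.977, -0.215, -0.0], [-0.215, -0.977, 0.0], [-0.0, -0.0, -1.0]]
contact_force: [-4.1, -1.7, 0.8]
gripper_width: 0.021
```

Emit:
{"name": "jog_arm", "arguments": {"deltas": [{"x": 0, "y": 0, "z": 0.0007, "wx": 0, "wy": 0, "wz": 0, "claw": 0.7}, {"x": 0, "y": 0, "z": 0, "wx": 0, "wy": 0, "wz": 0, "claw": 0.7}, {"x": 0, "y": 0, "z": 0, "wx": 0, "wy": 0, "wz": 0, "claw": 0.7}]}}

```text
time_s: 25.5
position: [0.5265, -0.2923, 0.0608]
tool_rot: [[0.977, -0.215, -0.0], [-0.215, -0.977, 0.0], [-0.0, 0.0, -1.0]]
contact_force: [-2.6, -0.9, 1.7]
gripper_width: 0.021
```

Emit:
{"name": "jog_arm", "arguments": {"deltas": [{"x": 0, "y": 0, "z": 0.0007, "wx": 0, "wy": 0, "wz": 0, "claw": 0.7}, {"x": 0, "y": 0, "z": 0, "wx": 0, "wy": 0, "wz": 0, "claw": 0.7}, {"x": 0, "y": 0, "z": 0, "wx": 0, "wy": 0, "wz": 0, "claw": 0.7}]}}

```text
time_s: 25.8
position: [0.5265, -0.2924, 0.0604]
tool_rot: [[0.977, -0.215, -0.0], [-0.215, -0.977, -0.0], [-0.0, 0.0, -1.0]]
contact_force: [-4.2, -0.4, 4.4]
gripper_width: 0.0212
```

Emit:
{"name": "jog_arm", "arguments": {"deltas": [{"x": 0, "y": 0, "z": 0.0007, "wx": 0, "wy": 0, "wz": 0, "claw": 0.7}, {"x": 0, "y": 0, "z": 0, "wx": 0, "wy": 0, "wz": 0, "claw": 0.7}, {"x": 0, "y": 0, "z": 0, "wx": 0, "wy": 0, "wz": 0, "claw": 0.7}]}}

```text
time_s: 26.1
position: [0.5266, -0.2925, 0.0601]
tool_rot: [[0.977, -0.215, 0.0], [-0.215, -0.977, -0.0], [0.0, 0.0, -1.0]]
contact_force: [-6.3, 0.1, 10.9]
gripper_width: 0.0211
```

The stop is felt: 10.9 N, rising about 22 N per mm. A small push more.

Emit:
{"name": "jog_arm", "arguments": {"deltas": [{"x": 0, "y": 0, "z": 0.0005, "wx": 0, "wy": 0, "wz": 0, "claw": 0.7}, {"x": 0, "y": 0, "z": 0, "wx": 0, "wy": 0, "wz": 0, "claw": 0.7}, {"x": 0, "y": 0, "z": 0, "wx": 0, "wy": 0, "wz": 0, "claw": 0.7}, {"x": 0, "y": 0, "z": 0, "wx": 0, "wy": 0, "wz": 0, "claw": 0.7}]}}

```text
time_s: 26.5
position: [0.5267, -0.2925, 0.06]
tool_rot: [[0.977, -0.215, 0.0], [-0.215, -0.977, -0.0], [0.0, 0.0, -1.0]]
contact_force: [-6.4, 1.3, 13.2]
gripper_width: 0.0207
```

Emit:
{"name": "jog_arm", "arguments": {"deltas": [{"x": 0, "y": 0, "z": 0.0005, "wx": 0, "wy": 0, "wz": 0, "claw": 0.7}, {"x": 0, "y": 0, "z": 0, "wx": 0, "wy": 0, "wz": 0, "claw": 0.7}, {"x": 0, "y": 0, "z": 0, "wx": 0, "wy": 0, "wz": 0, "claw": 0.7}, {"x": 0, "y": 0, "z": 0, "wx": 0, "wy": 0, "wz": 0, "claw": 0.7}]}}

```text
time_s: 26.9
position: [0.5267, -0.2925, 0.0598]
tool_rot: [[0.977, -0.215, 0.0], [-0.215, -0.977, -0.0], [0.0, 0.0, -1.0]]
contact_force: [-8.2, 2.0, 18.0]
gripper_width: 0.021
```

Run:
```python
from fit import *
o=st();print(o['wrist_torque'])
d=snap('scene','sc16');e=snap('side','si16');w=snap('wrist','w16')
a=np.hstack([cv2.resize(q,(390,360),interpolation=cv2.INTER_CUBIC) for q in(d['color'][200:260,135:200],e['color'][120:180,260:325])])
cv2.imwrite('pics/c16.png',a[:,:,::-1])
st()
```

```text
26.9 [ 0.5267 -0.2925  0.0598] [-8.22  1.95 17.97] 0.021
[ 0.37253003  2.27020103 -0.01224109]
27.05 [ 0.5267 -0.2925  0.0598] [-8.53  0.64 17.71] 0.0211
```

View pics/c16.png

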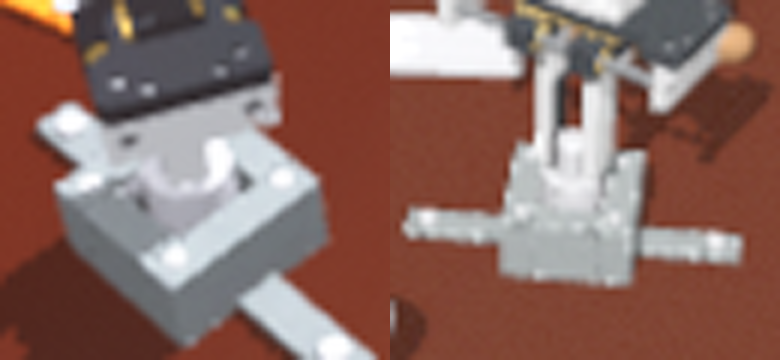

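Emit:
{"name": "jog_arm", "arguments": {"deltas": [{"x": -0.0006, "y": 0, "z": 0, "wx": 0, "wy": 0, "wz": 0, "claw": 0.7}, {"x": 0, "y": 0, "z": 0, "wx": 0, "wy": 0, "wz": 0, "claw": 0.7}, {"x": 0, "y": 0, "z": 0, "wx": 0, "wy": 0, "wz": 0, "claw": 0.7}]}}

```text
time_s: 27.35
position: [0.5266, -0.2925, 0.0598]
tool_rot: [[0.977, -0.215, 0.001], [-0.215, -0.977, -0.001], [0.001, 0.0, -1.0]]
contact_force: [-5.7, 0.6, 15.1]
gripper_width: 0.0209
```

Run:
```python
from fit import *
o=st()
for f in('sc16','si16'):
    W=cloud(load(f));A=pts([W],(.5267,-.2925),.024,.03,.095)[0];print(f,len(A),np.histogram(A[:,2],bins=np.arange(.03,.096,.005)))
    W0=pts([W],(.5267,-.2925),.018,.048,.0745)[0]
d=load('w16');p=d['pos']
for zb in(.0235,.020,.016): print(zb,wproj(d,[*p[:2],zb+.06]),wproj(d,[*p[:2],zb+.034]))
c=d['color'][170:300,190:330];cv2.imwrite('pics/c17.png',cv2.resize(c,None,fx=4.5,fy=4.5,interpolation=cv2.INTER_CUBIC)[:,:,::-1])
```

```text
27.35 [ 0.5266 -0.2925  0.0598] [-5.67  0.65 15.06] 0.0209
sc16 188 (array([ 5,  8, 26, 22, 18, 55, 14,  2,  8,  7,  9,  8,  6]), array([0.03 , 0.035, 0.04 , 0.045, 0.05 , 0.055, 0.06 , 0.065, 0.07 ,
       0.075, 0.08 , 0.085, 0.09 , 0.095]))
si16 143 (array([ 0,  3, 11, 12,  6, 23, 11, 12,  9, 14, 18, 18,  6]), array([0.03 , 0.035, 0.04 , 0.045, 0.05 , 0.055, 0.06 , 0.065, 0.07 ,
       0.075, 0.08 , 0.085, 0.09 , 0.095]))
0.0235 [256.3337978 251.8344947] [256.40656587 234.02335557]
0.02 [256.34464357 249.16059097] [256.41512463 231.94802165]
0.016 [256.35660745 246.21894903] [256.42459362 229.65665986]
```

View pics/c17.png

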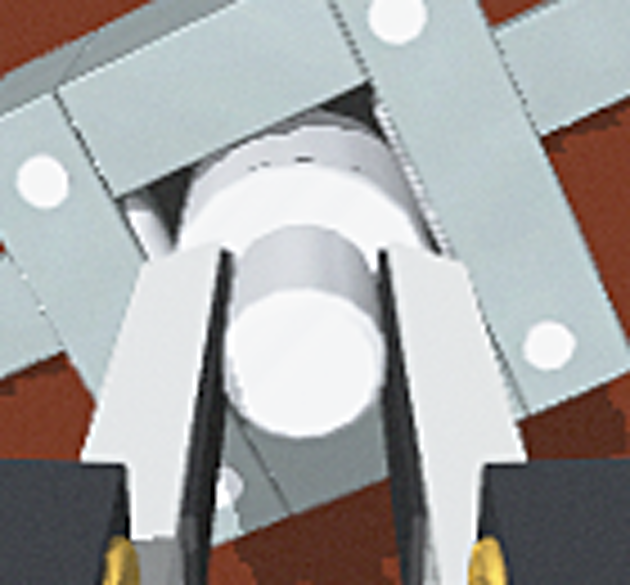

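Emit:
{"name": "jog_arm", "arguments": {"deltas": [{"x": -0.0008, "y": 0, "z": 0, "wx": 0, "wy": 0, "wz": 0, "claw": 0.7}, {"x": 0, "y": 0, "z": 0, "wx": 0, "wy": 0, "wz": 0, "claw": 0.7}, {"x": 0, "y": 0, "z": 0, "wx": 0, "wy": 0, "wz": 0, "claw": 0.7}]}}

```text
time_s: 27.65
position: [0.5264, -0.2925, 0.0599]
tool_rot: [[0.977, -0.215, 0.002], [-0.215, -0.977, -0.001], [0.002, 0.0, -1.0]]
contact_force: [-2.5, -0.9, 11.8]
gripper_width: 0.021
```

Emit:
{"name": "jog_arm", "arguments": {"deltas": [{"x": 0, "y": 0, "z": 0.0006, "wx": 0, "wy": 0, "wz": 0, "claw": 0.7}, {"x": 0, "y": 0, "z": 0, "wx": 0, "wy": 0, "wz": 0, "claw": 0.7}, {"x": 0, "y": 0, "z": 0, "wx": 0, "wy": 0, "wz": 0, "claw": 0.7}, {"x": 0, "y": 0, "z": 0, "wx": 0, "wy": 0, "wz": 0, "claw": 0.7}]}}

```text
time_s: 28.05
position: [0.5265, -0.2925, 0.0597]
tool_rot: [[0.977, -0.215, 0.002], [-0.215, -0.977, -0.001], [0.002, 0.0, -1.0]]
contact_force: [-4.3, 0.6, 18.2]
gripper_width: 0.0208
```

Emit:
{"name": "jog_arm", "arguments": {"deltas": [{"x": 0, "y": 0, "z": 0, "wx": 0, "wy": 0, "wz": 0, "claw": 0.7}, {"x": 0, "y": 0, "z": 0, "wx": 0, "wy": 0, "wz": 0, "claw": 0.7}, {"x": 0, "y": 0, "z": 0, "wx": 0, "wy": 0, "wz": 0, "claw": 0.7}]}}

```text
time_s: 28.35
position: [0.5265, -0.2925, 0.0597]
tool_rot: [[0.977, -0.215, 0.002], [-0.215, -0.977, -0.001], [0.002, 0.0, -1.0]]
contact_force: [-5.1, -0.1, 17.5]
gripper_width: 0.0212
```

Emit:
{"name": "jog_arm", "arguments": {"deltas": [{"x": 0, "y": 0, "z": 0, "wx": 0, "wy": 0, "wz": 0, "claw": 0.35}, {"x": 0, "y": 0, "z": 0, "wx": 0, "wy": 0, "wz": 0, "claw": 0.1}, {"x": 0, "y": 0, "z": 0, "wx": 0, "wy": 0, "wz": 0, "claw": 0.1}, {"x": 0, "y": 0, "z": 0, "wx": 0, "wy": 0, "wz": 0, "claw": 0.1}]}}

```text
time_s: 28.75
position: [0.5254, -0.2919, 0.0582]
tool_rot: [[0.977, -0.215, -0.0], [-0.215, -0.977, 0.0], [-0.0, -0.0, -1.0]]
contact_force: [-0.5, 0.2, -0.0]
gripper_width: 0.0421
```

Run:
```python
from fit import *
st();d=snap('wrist','w18');c=d['color'][170:300,190:330];cv2.imwrite('pics/c18.png',cv2.resize(c,None,fx=4.5,fy=4.5,interpolation=cv2.INTER_CUBIC)[:,:,::-1])
```

```text
28.75 [ 0.5254 -0.2919  0.0582] [-0.45  0.15 -0.01] 0.0421
```

View pics/c18.png

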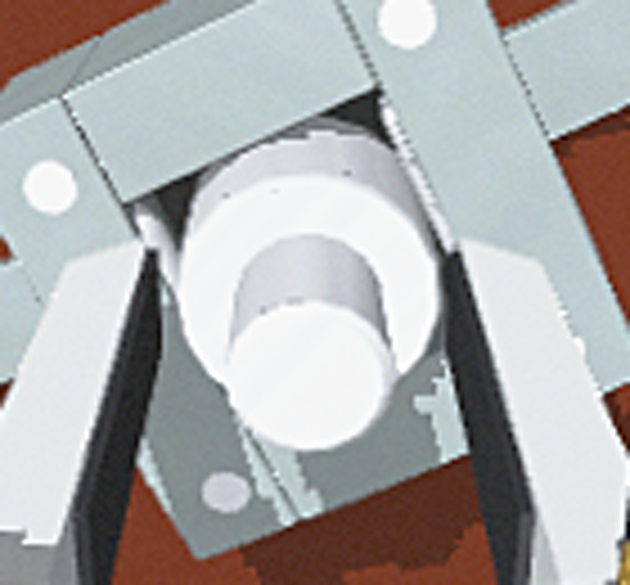

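The weight is free and upright in the well, with the knob at (310,375) in the crop. Retracting and inspecting.

Emit:
{"name": "jog_arm", "arguments": {"deltas": [{"x": 0.0006, "y": 0, "z": -0.005, "wx": 0, "wy": 0, "wz": 0, "claw": 0.0}, {"x": 0, "y": 0, "z": -0.015, "wx": 0, "wy": 0, "wz": 0, "claw": 0.0}, {"x": 0, "y": 0, "z": -0.04, "wx": 0, "wy": 0, "wz": 0, "claw": 0.0}, {"x": 0, "y": 0, "z": -0.05, "wx": 0, "wy": 0, "wz": 0, "claw": 0.0}, {"x": 0, "y": 0, "z": -0.05, "wx": 0, "wy": 0, "wz": 0, "claw": 0.0}, {"x": 0, "y": 0, "z": 0, "wx": 0, "wy": 0, "wz": 0, "claw": 0.0}, {"x": 0, "y": 0, "z": 0, "wx": 0, "wy": 0, "wz": 0, "claw": 0.0}, {"x": 0, "y": 0, "z": 0, "wx": 0, "wy": 0, "wz": 0, "claw": 0.0}]}}

```text
time_s: 29.6
position: [0.5255, -0.292, 0.1861]
tool_rot: [[0.977, -0.215, -0.001], [-0.215, -0.977, 0.0], [-0.001, -0.0, -1.0]]
contact_force: [-0.3, -0.3, -1.0]
gripper_width: 0.0468
```

Run:
```python
from fit import *
st();d=snap('scene','sc19');e=snap('side','si19');snap('wrist','w19');w=load('w19')
for f in('sc19','si19'):
    W=cloud(load(f))
    for n,c in(('heavy',(.5265,-.2921)),('light',(.6595,.138))):
        A=pts([W],c,.03,.03,.13)[0];zt=np.percentile(A[:,2],99);S=A[(np.hypot(*(A[:,:2]-c).T)<.02)]
        T=A[A[:,2]>zt-.004];K=A[(A[:,2]>zt-.022)&(A[:,2]<zt-.003)];print(f,n,'top',zt,T.mean(0),circ(K,c,.011)[0],np.histogram(S[:,2],np.arange(.03,.1,.004))[0])
a=np.hstack([cv2.resize(q,(266,266),interpolation=cv2.INTER_CUBIC) for q in(d['color'][205:265,135:195],e['color'][130:190,262:322],w['color'][130:250,200:320])])
cv2.imwrite('pics/c19.png',a[:,:,::-1])
```

```text
29.6 [ 0.5255 -0.292   0.1861] [-0.35 -0.32 -0.96] 0.0468
sc19 heavy top 0.0870187862829805 [ 0.52705868 -0.29205404  0.08561943] [ 0.52517188 -0.29093882] [ 1  8 12 11 16 17 24 57 11 10 10  9  8 30 16  0  0]
sc19 light top 0.10341443628267342 [0.66182291 0.14046308 0.10173288] [0.65940901 0.14168876] [ 0  0  5 12  9  6 10 11  9 16 14 47 13  6  7 10  8]
si19 heavy top 0.08753515734131447 [ 0.52710467 -0.28879643  0.08600443] [ 0.52751737 -0.2911655 ] [ 1  0  3  4  2 10  7 18  4  5  4  4  6 10  7  0  0]
si19 light top 0.10289310659121333 [0.66099139 0.14344144 0.10127624] [0.66152796 0.14070883] [ 0  6 14  3  8  4  9  4  7  3 21 22 10  6  4  6  9]
```

View pics/c19.png

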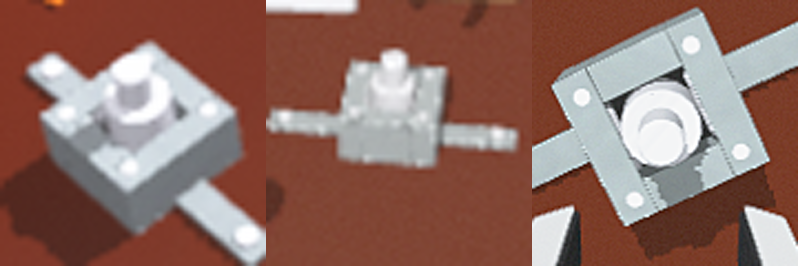

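View pics/sc19.png

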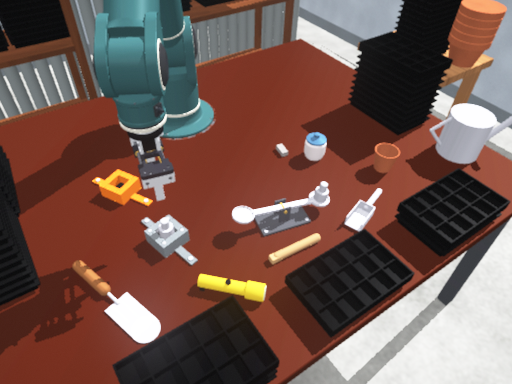

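Run:
```python
from fit import *
def wcloud(d):
    K=d['intrinsics'];z=d['z_map'].astype(float);v,u=np.mgrid[:384,:512];a=(u-K[0,2])/K[0,0];b=(v-K[1,2])/K[1,1]
    r=np.hypot(a,b)+1e-12;D=np.stack([np.sin(r)*a/r,np.sin(r)*b/r,np.cos(r)],-1);D=D/np.maximum(D[...,2:],.05)
    H=d['hand_eye'];return (D*z[...,None]@H[:3,:3].T+H[:3,3])@d['rot'].T+d['pos']
for f in('w16','w18','w19'):
    W=wcloud(load(f));P=W.reshape(-1,3);r=np.hypot(P[:,0]-.5265,P[:,1]+.2922)
    k=(r>.012)&(r<.019)&(np.abs(P[:,2]-.058)<.005);t=(r<.009)&(np.abs(P[:,2]-.085)<.005)
    rim=(np.abs(P[:,2]-.044)<.004)&(r>.033)&(r<.05)
    out=[f]
    for m in(k,t,rim):
        if m.sum()<10: out.append(None);continue
        A=np.c_[P[m][:,:2]-[.5265,-.2922],np.ones(m.sum())];c=np.linalg.lstsq(A,P[m][:,2],rcond=None)[0];out+= [int(m.sum()),round(float(np.median(P[m][:,2])),4),np.round(np.degrees(c[:2]),2)]
    print(out)
```

```text
['w16', 632, 0.0564, array([-1.81, -9.52]), 680, 0.0825, array([-0.5 , -0.64]), 4680, 0.0428, array([-0.01, -0.08])]
['w18', 1106, 0.0572, array([-0.43, -1.48]), 702, 0.0832, array([-0.32, -1.06]), 4594, 0.0428, array([-0.07, -0.06])]
['w19', 435, 0.0572, array([ 0.  , -1.23]), 259, 0.0832, array([ 0.13, -1.52]), 2454, 0.0428, array([-0.01, -0.12])]
```

The weight is in to about 20 mm below the mouth and rests just at the stop: it rebounded about 0.7 mm, which is the rubber. It leans about 1.3° towards +y. I'll press once more with shut fingers on the knob top, to seat it flat and confirm it is home.

Emit:
{"name": "jog_arm", "arguments": {"deltas": [{"x": 0.001, "y": -0.0005, "z": 0, "wx": 0, "wy": 0, "wz": 0, "claw": 1}, {"x": 0, "y": 0, "z": 0, "wx": 0, "wy": 0, "wz": 0, "claw": 1}, {"x": 0, "y": 0, "z": 0, "wx": 0, "wy": 0, "wz": 0, "claw": 1}, {"x": 0, "y": 0, "z": 0, "wx": 0, "wy": 0, "wz": 0, "claw": 1}, {"x": 0, "y": 0, "z": 0.03, "wx": 0, "wy": 0, "wz": 0, "claw": 1}, {"x": 0, "y": 0, "z": 0.04, "wx": 0, "wy": 0, "wz": 0, "claw": 1}, {"x": 0, "y": 0, "z": 0.03, "wx": 0, "wy": 0, "wz": 0, "claw": 1}, {"x": 0, "y": 0, "z": 0.012, "wx": 0, "wy": 0, "wz": 0, "claw": 1}, {"x": 0, "y": 0, "z": 0.006, "wx": 0, "wy": 0, "wz": 0, "claw": 1}, {"x": 0, "y": 0, "z": 0, "wx": 0, "wy": 0, "wz": 0, "claw": 1}, {"x": 0, "y": 0, "z": 0, "wx": 0, "wy": 0, "wz": 0, "claw": 1}], "grip_force": 20}}

```text
time_s: 30.85
position: [0.5273, -0.2923, 0.0932]
tool_rot: [[0.977, -0.215, 0.001], [-0.215, -0.977, -0.001], [0.001, 0.0, -1.0]]
contact_force: [0.2, -0.3, -0.3]
gripper_width: 0.0004
```

Run:
```python
from fit import *
st();d=snap('wrist','w20');e=snap('side','si20')
a=np.hstack([cv2.resize(q,(400,400),interpolation=cv2.INTER_CUBIC) for q in(d['color'][170:310,190:330],e['color'][120:190,257:327])]);cv2.imwrite('pics/c20.png',a[:,:,::-1])
```

```text
30.85 [ 0.5273 -0.2923  0.0932] [ 0.17 -0.33 -0.29] 0.0004
```

View pics/c20.png

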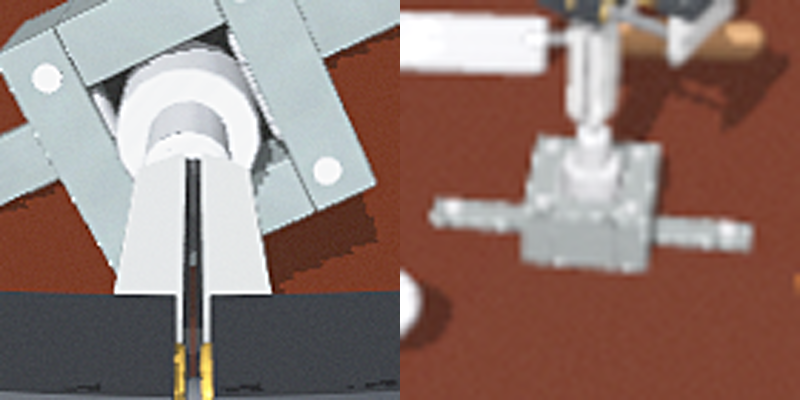

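Emit:
{"name": "jog_arm", "arguments": {"deltas": [{"x": -0.001, "y": -0.0005, "z": 0.005, "wx": 0, "wy": 0, "wz": 0, "claw": 1}, {"x": 0, "y": 0, "z": 0.003, "wx": 0, "wy": 0, "wz": 0, "claw": 1}, {"x": 0, "y": 0, "z": 0.0012, "wx": 0, "wy": 0, "wz": 0, "claw": 1}, {"x": 0, "y": 0, "z": 0, "wx": 0, "wy": 0, "wz": 0, "claw": 1}, {"x": 0, "y": 0, "z": 0, "wx": 0, "wy": 0, "wz": 0, "claw": 1}]}}

```text
time_s: 31.45
position: [0.5261, -0.2914, 0.0847]
tool_rot: [[0.977, -0.215, -0.0], [-0.215, -0.977, 0.0], [-0.0, -0.0, -1.0]]
contact_force: [-0.3, 0.1, 1.9]
gripper_width: 0.0008
```

Emit:
{"name": "jog_arm", "arguments": {"deltas": [{"x": 0, "y": 0, "z": 0.0007, "wx": 0, "wy": 0, "wz": 0, "claw": 1}, {"x": 0, "y": 0, "z": 0, "wx": 0, "wy": 0, "wz": 0, "claw": 1}, {"x": 0, "y": 0, "z": 0, "wx": 0, "wy": 0, "wz": 0, "claw": 1}]}}

```text
time_s: 31.75
position: [0.5263, -0.2915, 0.0846]
tool_rot: [[0.977, -0.215, 0.0], [-0.215, -0.977, -0.0], [0.001, 0.0, -1.0]]
contact_force: [-1.3, 1.0, 6.7]
gripper_width: 0.0006
```

Emit:
{"name": "jog_arm", "arguments": {"deltas": [{"x": 0, "y": 0, "z": 0.0007, "wx": 0, "wy": 0, "wz": 0, "claw": 1}, {"x": 0, "y": 0, "z": 0, "wx": 0, "wy": 0, "wz": 0, "claw": 1}, {"x": 0, "y": 0, "z": 0, "wx": 0, "wy": 0, "wz": 0, "claw": 1}]}}

```text
time_s: 32.05
position: [0.5265, -0.2916, 0.0843]
tool_rot: [[0.977, -0.215, 0.001], [-0.215, -0.977, -0.0], [0.001, 0.0, -1.0]]
contact_force: [-1.5, 1.5, 11.0]
gripper_width: 0.0002
```

Emit:
{"name": "jog_arm", "arguments": {"deltas": [{"x": 0, "y": 0, "z": 0.0008, "wx": 0, "wy": 0, "wz": 0, "claw": 1}, {"x": 0, "y": 0, "z": 0, "wx": 0, "wy": 0, "wz": 0, "claw": 1}, {"x": 0, "y": 0, "z": 0, "wx": 0, "wy": 0, "wz": 0, "claw": 1}, {"x": 0, "y": 0, "z": 0, "wx": 0, "wy": 0, "wz": 0, "claw": 1}]}}

```text
time_s: 32.45
position: [0.5267, -0.2917, 0.0841]
tool_rot: [[0.977, -0.215, 0.001], [-0.215, -0.977, -0.001], [0.001, 0.0, -1.0]]
contact_force: [-3.0, 2.5, 15.9]
gripper_width: 0.0005
```

Emit:
{"name": "jog_arm", "arguments": {"deltas": [{"x": 0, "y": 0, "z": 0.0003, "wx": 0, "wy": 0, "wz": 0, "claw": 1}, {"x": 0, "y": 0, "z": 0, "wx": 0, "wy": 0, "wz": 0, "claw": 1}, {"x": 0, "y": 0, "z": 0, "wx": 0, "wy": 0, "wz": 0, "claw": 1}, {"x": 0, "y": 0, "z": 0, "wx": 0, "wy": 0, "wz": 0, "claw": 1}, {"x": 0, "y": 0, "z": 0, "wx": 0, "wy": 0, "wz": 0, "claw": 1}]}}

```text
time_s: 32.95
position: [0.5268, -0.2918, 0.084]
tool_rot: [[0.977, -0.215, 0.002], [-0.215, -0.977, -0.001], [0.002, 0.0, -1.0]]
contact_force: [-3.5, 2.5, 17.2]
gripper_width: 0.0006
```

Emit:
{"name": "jog_arm", "arguments": {"deltas": [{"x": 0, "y": 0, "z": -0.002, "wx": 0, "wy": 0, "wz": 0, "claw": 1}, {"x": 0, "y": 0, "z": -0.003, "wx": 0, "wy": 0, "wz": 0, "claw": 1}, {"x": 0, "y": 0, "z": -0.02, "wx": 0, "wy": 0, "wz": 0, "claw": 1}, {"x": 0, "y": 0, "z": -0.04, "wx": 0, "wy": 0, "wz": 0, "claw": 1}, {"x": 0, "y": 0, "z": -0.05, "wx": 0, "wy": 0, "wz": 0, "claw": 1}, {"x": 0, "y": 0, "z": -0.03, "wx": 0, "wy": 0, "wz": 0, "claw": 1}, {"x": 0, "y": 0, "z": 0, "wx": 0, "wy": 0, "wz": 0, "claw": 0}, {"x": 0, "y": 0, "z": 0, "wx": 0, "wy": 0, "wz": 0, "claw": 0}, {"x": 0, "y": 0, "z": 0, "wx": 0, "wy": 0, "wz": 0, "claw": 0}, {"x": 0, "y": 0, "z": 0, "wx": 0, "wy": 0, "wz": 0, "claw": 0}]}}

```text
time_s: 33.95
position: [0.5256, -0.2912, 0.1976]
tool_rot: [[0.977, -0.215, -0.002], [-0.215, -0.977, 0.001], [-0.002, -0.0, -1.0]]
contact_force: [0.6, -0.1, -0.3]
gripper_width: 0.0292
```

Run:
```python
from fit import *
st();d=snap('scene','sc21');e=snap('side','si21');snap('wrist','w21');d=load('w21')
K=d['intrinsics'];z=d['z_map'].astype(float);v,u=np.mgrid[:384,:512];a=(u-K[0,2])/K[0,0];b=(v-K[1,2])/K[1,1]
r=np.hypot(a,b)+1e-12;D=np.stack([np.sin(r)*a/r,np.sin(r)*b/r,np.cos(r)],-1);D=D/np.maximum(D[...,2:],.05)
H=d['hand_eye'];P=((D*z[...,None]@H[:3,:3].T+H[:3,3])@d['rot'].T+d['pos']).reshape(-1,3)
r=np.hypot(P[:,0]-.5265,P[:,1]+.2922)
for m in((r>.012)&(r<.019)&(np.abs(P[:,2]-.058)<.005),(r<.009)&(np.abs(P[:,2]-.085)<.005),(np.abs(P[:,2]-.044)<.004)&(r>.033)&(r<.05)):
    A=np.c_[P[m][:,:2]-[.5265,-.2922],np.ones(m.sum())];c=np.linalg.lstsq(A,P[m][:,2],rcond=None)[0];print(m.sum(),np.median(P[m][:,2]),np.degrees(c[:2]))
# disturbance check vs start: changed pixels
for f,g in(('scene0','sc21'),('side0','si21')):
    df=np.abs(load(f)['color'].astype(int)-load(g)['color']).max(-1)>40;im=load(g)['color'].copy();im[df]=(255,0,255);cv2.imwrite(f'pics/d_{g}.png',im[:,:,::-1])
cv2.imwrite('pics/dd.png',np.hstack([cv2.imread('pics/d_sc21.png')[:,:400],cv2.imread('pics/d_si21.png')[:,:400]]))
```

```text
33.95 [ 0.5256 -0.2912  0.1976] [ 0.55 -0.08 -0.27] 0.0292
409 0.05702050670777936 [-0.05583146 -0.92643063]
240 0.0830088521362454 [ 0.26227553 -0.96050185]
2290 0.04283265035928106 [-0.03007542 -0.1908256 ]
```

View pics/dd.png

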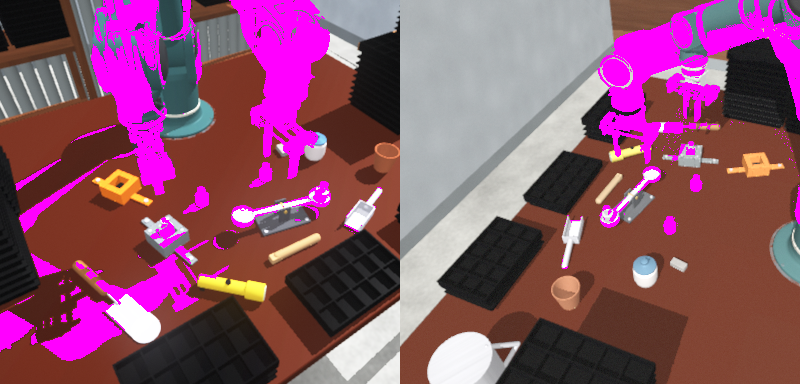

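View pics/si21.png

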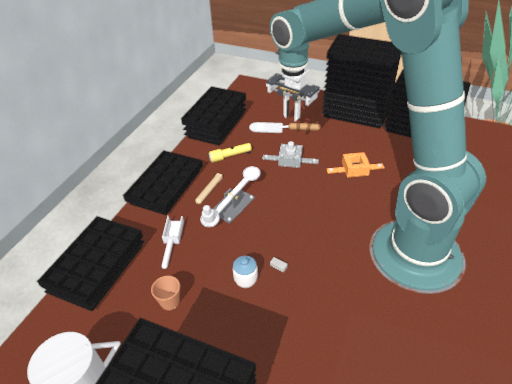

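The difference images show only the arm, its shadows, the weights and the beam have changed. The light weight stands on its pan at side (210,215). The heavy one sits in the pocket at (290,152), under 1° off upright. Handing in.

```bash
python3 -c "
from plant import workorder
print(workorder.sign_off())"
```

```text
the job is handed in; nothing more can be done
None
```

The leaded weight is pressed into the grey pocket against the stop, and I handed the job in at about 34 s. I never got a verdict, so these are my own checks.

- **Weighing:** I set one weight on each pan and let go. The right pan was already down with its weight alone and stayed down for more than a second after I let go of the second. That made the weight from the robot's right the leaded one. The wrist force readings in air (about 2.1 N and 1.1–1.7 N) were too noisy to tell them apart, so I relied on the balance.
- **Pressing:** Drag from the bars was only about 4–5 N, at the low end of the stated range. The stop came at about 20 mm below the mouth, where the force rose about 22 N/mm. I pressed to about 18 N with the weight gripped. The weight then leaned about 1.3°, so I pressed once more with shut fingers on the knob, to 17.2 N. The highest reading I saw was 18.2 N; I did not see the force between readings.
- **Final state:**
  - The weight stands in the pocket with about 1° of measured lean and nothing touching it. When released from the first press it rose about 0.7 mm, which matches the rubber relaxing.
  - The lighter weight stands on the left pan.
  - Before-and-after pictures show no movement of the other things on the shelf.

**Unresolved:** During the gripped press there was a sideways force of up to about 8 N, because the weight was slightly off centre between the bars. I eased it to about 4–5 N before letting go.

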